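# Change over the cups on the mixer base

## Task

Stand every finished cup (orange lid) from the mixer upright on the narrow raised cooling rail, and load every fresh cup (blue lid) from the worktop into a well of the mixer, one to a well, turning it on the hidden drive cross until it drops fully home. When all are in place, press the green start button right down and let it go; leave the things lying around where they are.

Things in the scene. Friction and masses are not known exactly. Their poses are not given: they have to be found in the camera images.
- fresh_1: Fresh cup. Steel cup, 56 mm wide, 76 high, 0.3 to 0.56 kg. Origin: centre of its underside, z up. Black foot with two slots 12 mm wide, 13 deep, crossing at the centre along its x and y axes. Lid blue (59 mm, fast) with a square grip knob 36 x 36 mm, faces along x and y, from z = 54 to 76 mm: grip there. Two or three, on the worktop; tall drawers behind (x > 0.77).
- fresh_2: Fresh cup. Steel cup, 56 mm wide, 76 high, 0.3 to 0.56 kg. Origin: centre of its underside, z up. Black foot with two slots 12 mm wide, 13 deep, crossing at the centre along its x and y axes. Lid blue (59 mm, fast) with a square grip knob 36 x 36 mm, faces along x and y, from z = 54 to 76 mm: grip there. Two or three, on the worktop; tall drawers behind (x > 0.77).
- fresh_3: Fresh cup. Steel cup, 56 mm wide, 76 high, 0.3 to 0.56 kg. Origin: centre of its underside, z up. Black foot with two slots 12 mm wide, 13 deep, crossing at the centre along its x and y axes. Lid blue (59 mm, fast) with a square grip knob 36 x 36 mm, faces along x and y, from z = 54 to 76 mm: grip there. Two or three, on the worktop; tall drawers behind (x > 0.77).
- done_1: Finished cup. Steel cup, 56 mm wide, 76 high, 0.3 to 0.56 kg. Origin: centre of its underside, z up. Black foot with two slots 12 mm wide, 13 deep, crossing at the centre along its x and y axes. Lid orange (59 mm, fast) with a square grip knob 36 x 36 mm, faces along x and y, from z = 54 to 76 mm: grip there. One or two, seated in mixer wells; they lift straight out.
- done_2: Finished cup. Steel cup, 56 mm wide, 76 high, 0.3 to 0.56 kg. Origin: centre of its underside, z up. Black foot with two slots 12 mm wide, 13 deep, crossing at the centre along its x and y axes. Lid orange (59 mm, fast) with a square grip knob 36 x 36 mm, faces along x and y, from z = 54 to 76 mm: grip there. One or two, seated in mixer wells; they lift straight out.
- mixer: the mixer base, a white box 250 (x) x 210 (y) x 45 mm with a grey deck, fixed to the worktop. Origin: centre of its underside; its front, with the start button, faces -x of its own frame. On the deck stand three open steel collars (wells), each 17 mm high, inside 59 mm across, outside 70 mm, centres 104 mm apart. A tall microscope stands close to its left (+y > 0.36), a low centrifuge to its right
- well_1 (a point): floor centre of a well, deck height. Under a cup: a steel cross (bars 40 x 9 mm, 10 high) on a braked spindle, fixed at an angle that differs per well and is not reported (nor told by this point's axes). A cup rests on it 10 mm high until turned so its slots meet the bars (to 4 degrees; repeats each quarter turn), then drops until its origin is here. Any cup fits; its weight or 3 to 8 N is enough
- well_2 (a point): floor centre of a well, deck height. Under a cup: a steel cross (bars 40 x 9 mm, 10 high) on a braked spindle, fixed at an angle that differs per well and is not reported (nor told by this point's axes). A cup rests on it 10 mm high until turned so its slots meet the bars (to 4 degrees; repeats each quarter turn), then drops until its origin is here. Any cup fits; its weight or 3 to 8 N is enough
- well_3 (a point): floor centre of a well, deck height. Under a cup: a steel cross (bars 40 x 9 mm, 10 high) on a braked spindle, fixed at an angle that differs per well and is not reported (nor told by this point's axes). A cup rests on it 10 mm high until turned so its slots meet the bars (to 4 degrees; repeats each quarter turn), then drops until its origin is here. Any cup fits; its weight or 3 to 8 N is enough
- start (a joint): the round green start button on the front of the mixer's deck: 0 = out, grows to 0.006 m when fully down; springs back; about 5 N
- start_top (a point): centre of the top of the start button, 26 mm across; push it straight down; fully down is 6 mm lower
- rail: the cooling rail, an aluminium bar with fins below on two black feet, fixed: 220 mm long (its x), 46 mm wide (its y), flat top 70 mm above the worktop. Origin: centre of its underside at worktop height. It is narrower than a cup; two cups fit side by side along it, for instance at x = -55 and +55 mm. A vortex mixer stands on its left (+y) side
- slides: a bystander: red and white carton of slides, 32 x 82 x 34 mm
- tally: a bystander: round white tally counter, 49 x 46 x 26 mm
- pen: a bystander: white marker pen with black cap, 132 mm long, lying

How it is judged:
By the outcome, as a careful person would: the job done as asked, in the order asked, and still so for the second after the job is handed in, with the robot touching nothing.
Of fresh_1, fresh_2, fresh_3 only 2 to 3 are there at a start; the rules pass over those that are not, and their reading is None.
Of done_1, done_2 only 1 to 2 are there at a start; the rules pass over those that are not, and their reading is None.
At some moment in a run one of fresh_1, fresh_2, fresh_3 may be knocked a few centimetres aside while the robot is not near it.
It also fails if it takes over 210 s, if anything falls off the work surface, if the arm or the gripper's body presses on something with over 40 N, if the wrist force passes 120 N, or if a joint passes its speed limit or range.

## Robot

A 6-joint arm with a two-finger parallel gripper is mounted at the origin on a cart in front of the work surface, level with it; the furniture and walls round the work are solid. World frame = base frame: x ahead of the robot, y to its left, z up, the work surface at z = 0. Lengths are in mm, angles in rad, forces in N, time in s.
With the tool pointing down it reaches from about 275 to 1000 mm from the base axis. Payload 8.4 kg.
Tool frame: the origin (TCP) lies at the very end of the fingers, on their centre line; the grasp point (between the pads) lies 19 mm behind it; z points along the fingers, y is the line along which they close (so a half turn about z gives the same grasp; the last joint's range is limited). The gripper opens to 85 mm and grips with 20 to 120 N. Pads are 22 mm wide; open, the fingers measure 114 mm over their backs; the gripper's body (76 mm by 85 mm) begins 54 mm behind the grasp point. The pads swing forward as they close: fully open they stand 13 mm farther back than shut.
Start: joints at [1.152, 0.353, 1.633, -0, 1.155, -0.002], TCP at [253.022, 571.496, 231.281] pointing down, gripper open.
Joint ranges: [-2.63, 2.63], [-0.92, 2.1], [0.06, 2.66], [-1.3, 4.44], [0, 2.69], [-3.02, 3.02]. Speed limits (rad/s): [2.22, 2.22, 2.79, 3.14, 3.14, 3.14].

## Interface

Orientations are given as [roll, pitch, yaw] about the fixed x, y, z axes, in that order (R = Rz(yaw) Ry(pitch) Rx(roll)).
In Python, from rig import r, vision gives the robot as it stands. The module is installed in compiled form; this text tells all that it offers.
- The arm moves only by the tool play_rows, never from a script. Its argument "steps" is a list of rows, each an object with "delta_pos": the shift along the tool's x, y, z in cm, a list of three; "yaw": the turn about the tool's z in rad; "jaw": the opening in per cent of the stroke, from 0 (shut) to 100 (fully open). A call has exactly 8 rows; each row is the pose to reach, as a shift and turn from the pose commanded when the call began, along the tool's axes at that moment; what a row does not reach only later rows make up. A row lasts 1/10 s, in which the tool goes at most 50 mm and 8.59 degrees, less where a joint would pass 70% of its speed; a pose out of reach is approached as far as the arm can. A call with a gripper value outside its range is refused whole. The fingers move at their own pace and stop on an object; "grip_force" is the grip in N (left out, the last holds). Time passes only in rows, so rows that repeat a pose let the fingers close, or fill a call up. It gives the time, the measured TCP pose, the force, the opening and the grip force at its end, in the units of the state.
- r.sense(): the state, without advancing time (a new reading comes with each control period).
- vision.grab_frame(name): name is "scene" or "top" or "wrist"; returns (picture, depth): 480x640x3 uint8, red, green, blue; 480x640 float32, mm along the optical axis (not along the pixel's ray), 0 where there is no reading.
- vision.calibration(name): a dict with "mtx" (3x3 intrinsics, pixels), "extrinsics" (4x4, takes a point from camera to world coordinates). Camera axes: x right, y down, z forward; pixel columns grow to the right and rows downward; lengths in mm; the calibration is good to about 2 mm. The wrist camera is an equidistant fisheye: a pixel r from the principal point sees the ray r / f radians off the axis. A picture is of the moment at which its call begins: read the wrist's pose just before it. calibration takes no time and is no camera call; for the wrist camera it gives the pose at the moment of the call.
- r.sign_off(): hands the job in; it is judged then, once.
Trained networks look in the newest picture that a camera, given by its name, has taken for a name from the list of things; names that differ only in an ending like _2 or _b are one class to them, and where a whole thing is asked for, a point or a joint stands for the part that bears it (a point fixed in the world has none). Each returns a list of dicts, best first, with "conf" (0 to 1); they miss things now and then, are a little off and sometimes report something else, mostly with a low value. They report only what shows in the picture. A call takes as long as a camera call.
- vision.cut_out(camera, thing): "region" (480x640 bool, what is visible of it) and "uv" ([column, row] in pixels, amid what is visible of it).
- vision.landmark_of(camera, thing): "uv" ([column, row] in pixels: a listed point, or the origin of a listed thing).
The state is a dict: "clock": time; "qpos": joint angles; "qvel": joint speeds; "joint_efforts": joint torques, N m; "eef_pos": TCP position; "tcp_rot": TCP orientation; "contact_force": force on the tool from outside, world axes, zero at the start; "wrist_torque": the same for the moment, N m; "opening": opening from 0.0 (shut) to 1.0 (fully open); "grasp_force": force on a finger pad.
Only numpy, scipy, OpenCV 4.12 (cv2) and the standard library are available. Lean on these libraries where they do the work, as an engineer would, in place of code of your own. Each camera call takes 0.05 s, during which the arm holds its last target. There are 200 camera calls.

## Working session

There is one attempt and no reset: what is moved stays moved. The work goes in short steps, Python scripts to look and compute and a tool call to move; the robot and the scene stay as the last step left them, time stands still between calls to the robot, and variables do not carry over. Pictures are saved under pics/ and viewed, at most 14 in all, crops included, and the job is handed in when it is done.

Besides the shell and the picture viewer there is one more tool, called after "Emit:" as a command line: name --argument value ..., lists and objects as JSON in quotes. play_rows: Moves the arm, as the interface text tells. Its arguments: {"type":"object","properties":{"steps":{"type":"array"},"grip_force":{"type":"number"}},"required":["steps"]}

```bash
mkdir -p pics
cat > h.py <<'E'
import numpy as np, cv2
from rig import r, vision
def P(cam,u,v,z):
    "pixel -> world at height z (pinhole)"
    c=vision.calibration(cam);K=np.array(c["mtx"]);E=np.array(c["extrinsics"])
    x=(u-K[0,2])/K[0,0];y=(v-K[1,2])/K[1,1]
    if cam=="wrist":
        t=np.hypot(x,y); d=np.array([x/t*np.sin(t),y/t*np.sin(t),np.cos(t)]) if t>1e-9 else np.array([0,0,1.])
    else: d=np.array([x,y,1.])
    d=E[:3,:3]@d;o=E[:3,3]
    return o+d*(z-o[2])/d[2]
def grab(cam,name=None):
    p,d=vision.grab_frame(cam)
    if name: cv2.imwrite("pics/"+name,cv2.cvtColor(p,cv2.COLOR_RGB2BGR))
    return p,d
E
python3 - <<'E'
from h import *
s=r.sense();print({k:np.round(v,3).tolist() for k,v in s.items()})
for cam in("top","scene"):
    grab(cam,cam+"1.png");c=vision.calibration(cam);print(cam,np.round(c["extrinsics"],2).tolist())
    for t in("fresh_1","done_1","mixer","well_1","start_top","rail","slides","tally","pen"):
        L=vision.landmark_of(cam,t)
        for l in L:
            if l["conf"]>.25: print(t,round(l["conf"],2),np.round(l["uv"],1).tolist(),np.round(P(cam,*l["uv"],{"well_1":45,"start_top":50}.get(t,45 if t=="done_1" else 0))).tolist())
E
```

```text
{'clock': 0.0, 'qpos': [1.152, 0.354, 1.634, -0.0, 1.155, -0.002], 'qvel': [-0.001, 0.0, 0.001, 0.001, 0.001, -0.001], 'joint_efforts': [-0.002, -60.527, -34.206, -0.0, 0.01, -0.0], 'eef_pos': [252.834, 571.032, 230.536], 'tcp_rot': [-3.14, 0.0, 2.725], 'contact_force': [-0.153, 0.771, -0.653], 'wrist_torque': [-0.028, -0.06, -0.036], 'grasp_force': 0.0, 'opening': 1.001}
top [[0.02, -0.99, 0.16, 325.86], [-1.0, -0.02, -0.02, 37.35], [0.02, -0.16, -0.99, 1396.38], [0.0, 0.0, 0.0, 1.0]]
fresh_1 0.82 [422.6, 207.9] [634.0, -223.0, 0.0]
fresh_1 0.64 [371.1, 188.3] [679.0, -98.0, 0.0]
fresh_1 0.59 [334.1, 185.9] [683.0, -8.0, 0.0]
done_1 0.76 [275.8, 234.0] [554.0, 126.0, 45.0]
mixer 0.87 [253.2, 234.6] [558.0, 183.0, 0.0]
well_1 0.7 [254.1, 193.7] [648.0, 180.0, 45.0]
well_1 0.68 [421.9, 207.3] [626.0, -213.0, 45.0]
well_1 0.63 [230.4, 232.6] [554.0, 231.0, 45.0]
well_1 0.56 [275.1, 232.8] [556.0, 128.0, 45.0]
start_top 0.52 [254.1, 268.0] [473.0, 173.0, 50.0]
rail 0.89 [480.1, 269.4] [488.0, -359.0, 0.0]
slides 0.93 [268.5, 145.7] [780.0, 155.0, 0.0]
tally 0.76 [162.7, 298.1] [403.0, 387.0, 0.0]
pen 0.67 [300.0, 321.0] [357.0, 66.0, 0.0]
scene [[-0.79, -0.28, 0.54, -446.87], [-0.61, 0.34, -0.71, 1373.08], [0.02, -0.9, -0.44, 897.13], [0.0, 0.0, 0.0, 1.0]]
fresh_1 0.55 [328.1, 224.8] [676.0, -114.0, 0.0]
fresh_1 0.52 [360.7, 214.8] [638.0, -250.0, 0.0]
fresh_1 0.42 [308.8, 234.5] [680.0, -17.0, 0.0]
done_1 0.45 [313.3, 249.3] [553.0, 119.0, 45.0]
mixer 0.87 [298.0, 270.6] [557.0, 183.0, 0.0]
well_1 0.72 [312.3, 249.5] [554.0, 122.0, 45.0]
well_1 0.7 [276.7, 247.9] [641.0, 180.0, 45.0]
well_1 0.68 [288.0, 264.4] [551.0, 234.0, 45.0]
start_top 0.57 [310.0, 248.7] [557.0, 129.0, 50.0]
rail 0.68 [416.1, 214.3] [492.0, -377.0, 0.0]
slides 0.56 [254.8, 245.4] [762.0, 148.0, 0.0]
tally 0.5 [292.7, 318.7] [411.0, 378.0, 0.0]
pen 0.44 [378.1, 277.3] [357.0, 68.0, 0.0]
pen 0.33 [325.2, 225.1] [682.0, -106.0, 0.0]
```

```bash
python3 -c "
import cv2
a=cv2.imread('pics/top1.png');cv2.imwrite('pics/top1c.png',cv2.resize(a[110:350,130:530],None,fx=2,fy=2,interpolation=cv2.INTER_CUBIC))"
```

```text
(no output)
```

View pics/top1c.png

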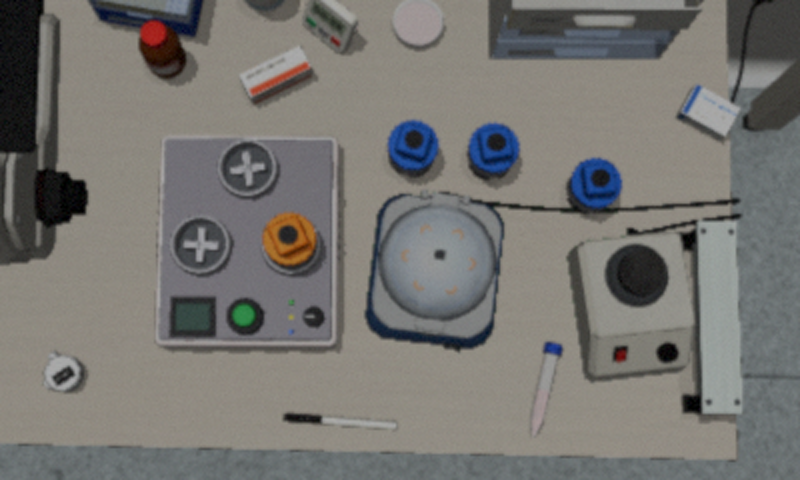

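View pics/scene1.png

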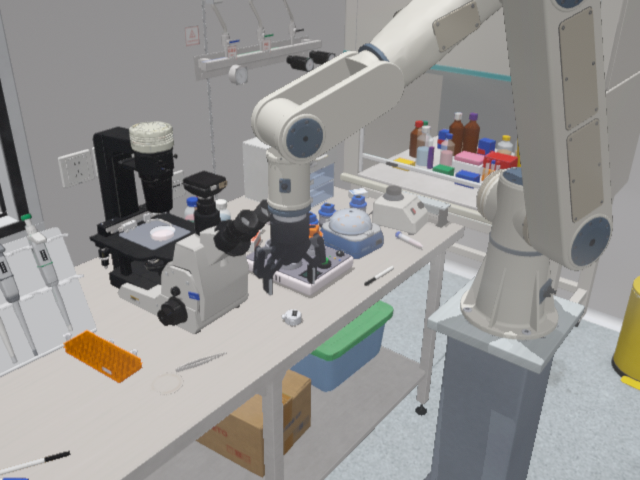

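The top crop shows three blue cups at (413,147), (494,150) and (596,185), and one orange cup in the right well at (290,240). Two crosses show in the open wells, at (248,168) and (200,243). The rail runs along x at the right table edge. Next I'll look closer with the wrist camera.

```bash
cat >> h.py <<'E'
def go(x,y,z,yaw=None):
    "print delta (cm, tool axes) and yaw turn from the pose now to the target; yaw modulo pi"
    s=r.sense();p=s["eef_pos"];w=s["tcp_rot"][2]
    d=np.array([x,y,z])-p;c,n=np.cos(w),np.sin(w)
    dw=0 if yaw is None else (w-yaw+np.pi/2)%np.pi-np.pi/2
    print("pos",np.round(p,1),"yaw",round(w,3),"q6",round(s["qpos"][5],2),"F",np.round(s["contact_force"],1),"-> delta",np.round([(c*d[0]+n*d[1])/10,(n*d[0]-c*d[1])/10,-d[2]/10],2),"turn",round(dw,3),"t",round(s["clock"],1))
E
python3 -c "
from h import *
go(400,250,330);go(520,100,330,np.pi/2);c=vision.calibration('wrist');print(np.round(c['extrinsics'],2).tolist(),c['mtx'])"
```

```text
pos [253.  571.5 231.3] yaw 2.725 q6 -0.0 F [-0.9 -0.2  0.1] -> delta [-26.45 -23.45  -9.87] turn 0 t 1.0
pos [253.  571.5 231.3] yaw 2.725 q6 -0.0 F [-0.9 -0.2  0.1] -> delta [-43.5  -32.31  -9.87] turn 1.154 t 1.0
[[0.41, 0.88, 0.24, 192.9], [0.91, -0.39, -0.11, 598.92], [0.0, 0.26, -0.96, 373.16], [0.0, 0.0, 0.0, 1.0]] [[371.64829954   0.         311.23078081]
 [  0.         371.64829954 242.4834923 ]
 [  0.           0.           1.        ]]
```

Emit:
play_rows --steps '[{"delta_pos": [-4, -4, -5], "yaw": 0, "jaw": 100}, {"delta_pos": [-8, -7, -10], "yaw": 0, "jaw": 100}, {"delta_pos": [-26.5, -23.5, -10], "yaw": 0, "jaw": 100}, {"delta_pos": [-26.5, -23.5, -10], "yaw": 0.2, "jaw": 100}, {"delta_pos": [-26.5, -23.5, -10], "yaw": 0.4, "jaw": 100}, {"delta_pos": [-26.5, -23.5, -10], "yaw": 0.6, "jaw": 100}, {"delta_pos": [-26.5, -23.5, -10], "yaw": 0.6, "jaw": 100}, {"delta_pos": [-26.5, -23.5, -10], "yaw": 0.6, "jaw": 100}]'

```text
clock: 1.8
eef_pos: [401.0, 246.7, 332.0]
tcp_rot: [3.141, 0.001, 2.119]
contact_force: [0.6, 0.8, 0.3]
opening: 1.0
grasp_force: 0.0
```

```bash
python3 -c "
from h import *
go(540,100,330,np.pi/2)"
```

```text
pos [401.  246.7 332. ] yaw 2.119 q6 0.0 F [0.6 0.8 0.3] -> delta [-19.76   4.23   0.2 ] turn 0.548 t 1.8
```

Emit:
play_rows --steps '[{"delta_pos": [-4, 1, 0], "yaw": 0.1, "jaw": 100}, {"delta_pos": [-8, 2, 0], "yaw": 0.2, "jaw": 100}, {"delta_pos": [-12, 3, 0], "yaw": 0.3, "jaw": 100}, {"delta_pos": [-16, 4, 0], "yaw": 0.4, "jaw": 100}, {"delta_pos": [-20, 4.2, 0], "yaw": 0.5, "jaw": 100}, {"delta_pos": [-20, 4.2, 0], "yaw": 0.55, "jaw": 100}, {"delta_pos": [-20, 4.2, 0], "yaw": 0.55, "jaw": 100}, {"delta_pos": [-20, 4.2, 0], "yaw": 0.55, "jaw": 100}]'

```text
clock: 2.6
eef_pos: [540.9, 101.5, 331.2]
tcp_rot: [-3.141, -0.0, 1.576]
contact_force: [-0.4, -0.5, 0.4]
opening: 0.998
grasp_force: 0.0
```

Run:
```python
from h import *
go(540,100,330,np.pi/2)
grab("wrist","w1.png")
for t,z in(("well_1",45),("done_1",45),("start_top",55),("fresh_1",0),("mixer",0)):
    for l in vision.landmark_of("wrist",t):
        if l["conf"]>.25: print(t,round(l["conf"],2),np.round(l["uv"],1).tolist(),np.round(P("wrist",*l["uv"],z),1).tolist())
```

```text
pos [540.9 101.5 331.2] yaw 1.576 q6 0.18 F [-0.4 -0.5  0.4] -> delta [-0.15 -0.09  0.12] turn 0.006 t 2.6
well_1 0.63 [324.4, 90.2] [555.7, 231.7, 45.0]
well_1 0.6 [402.2, 337.4] [664.7, -78.5, 45.0]
well_1 0.56 [401.1, 135.5] [645.2, 181.9, 45.0]
well_1 0.47 [324.0, 179.2] [556.1, 128.6, 45.0]
start_top 0.79 [252.3, 138.7] [475.2, 175.7, 55.0]
start_top 0.44 [368.2, 405.1] [625.3, -186.8, 55.0]
start_top 0.44 [331.6, 133.1] [563.8, 181.7, 55.0]
fresh_1 0.87 [401.5, 334.8] [676.3, -100.1, 0.0]
fresh_1 0.76 [406.0, 278.9] [674.2, -11.1, 0.0]
fresh_1 0.68 [371.8, 403.3] [642.0, -230.0, 0.0]
mixer 0.8 [330.8, 132.5] [566.0, 184.0, 0.0]
```

View pics/w1.png

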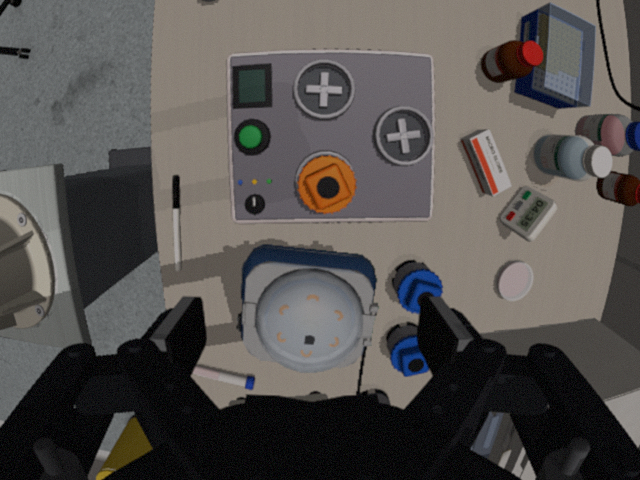

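The wrist view shows wells at (324,90) and (401,136), the orange cup at (326,184), the button at (252,137), and blue cups at (418,287) and (408,352). I'll get knob and cross angles from rectified patches.

```bash
cat >> h.py <<'E'
def proj(X,c):
    K=np.array(c["mtx"]);E=np.array(c["extrinsics"]);q=(X-E[:3,3])@E[:3,:3]
    rr=np.hypot(q[...,0],q[...,1]);t=np.arctan2(rr,q[...,2])/np.maximum(rr,1e-9)
    return K[0,0]*q[...,0]*t+K[0,2],K[1,1]*q[...,1]*t+K[1,2]
def patch(img,c,x,y,z,h=40,ppm=4):
    "top-down patch: column=+x, row=+y, ppm px per mm"
    g=np.arange(-h,h,1/ppm);X,Y=np.meshgrid(x+g,y+g)
    u,v=proj(np.stack([X,Y,0*X+z],-1),c);return cv2.remap(img,u.astype(np.float32),v.astype(np.float32),cv2.INTER_CUBIC)
def ang4(p,R,ppm=4):
    "4-fold orientation (deg, world, mod 90) of edges within R mm of the patch centre, and its strength"
    g=cv2.GaussianBlur(cv2.cvtColor(p,cv2.COLOR_RGB2GRAY).astype(np.float32),(0,0),4)
    a=cv2.Sobel(g,cv2.CV_32F,1,0);b=cv2.Sobel(g,cv2.CV_32F,0,1)
    n=p.shape[0]/2;Y,X=np.mgrid[:p.shape[0],:p.shape[1]]-n
    w=(np.hypot(X,Y)<R*ppm)*(a*a+b*b);s=(w*np.exp(4j*np.arctan2(b,a))).sum()
    return np.degrees(np.angle(s)/4)%90,abs(s)/w.sum()
def knob(img,c,x,y,z,hue,R=45):
    "knob top at plane z: bright coloured blob near x,y -> centre and angle by fitting the edges"
    for _ in range(4):
        p=patch(img,c,x,y,z);hs=cv2.cvtColor(p,cv2.COLOR_RGB2HSV)
        m=(abs(hs[...,0].astype(int)-hue)<14)&(hs[...,1]>110)
    return p,m
E
python3 - <<'E'
from h import *
img,d=grab("wrist");c=vision.calibration("wrist")
out=[]
for n,x,y,z,R in(("A",556,231.7,55,22),("B",645,182,55,22),("C",556,128.6,121,26),("f1",674,-11,76,26),("f2",676,-100,76,26)):
    p=patch(img,c,x,y,z);print(n,[np.round(ang4(p,q),2) for q in(R-3,R)]);out.append(p)
cv2.imwrite("pics/p1.png",cv2.cvtColor(cv2.resize(np.hstack(out),(800,160)),cv2.COLOR_RGB2BGR))
E
```

```text
A [array([87.86,  0.82], dtype=float32), array([87.63,  0.75], dtype=float32)]
B [array([9.73, 0.79], dtype=float32), array([9.52, 0.72], dtype=float32)]
C [array([24.29,  0.3 ], dtype=float32), array([24.28,  0.28], dtype=float32)]
f1 [array([79.03,  0.15], dtype=float32), array([84.4 ,  0.14], dtype=float32)]
f2 [array([20.87,  0.32], dtype=float32), array([22.92,  0.27], dtype=float32)]
```

View pics/p1.png

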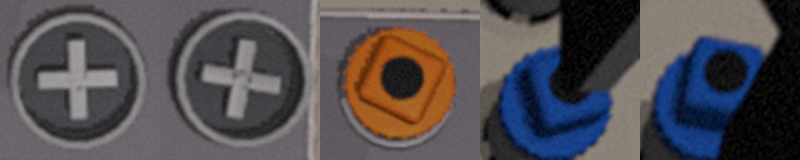

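```bash
python3 -c "
from h import *
go(557,127,230,1.995)"
```

```text
pos [541.  101.8 331.4] yaw 1.576 q6 0.18 F [-0.8  0.2  0.6] -> delta [ 2.51  1.62 10.14] turn -0.419 t 3.0
```

Emit:
play_rows --steps '[{"delta_pos": [0.5, 0.4, 2], "yaw": -0.1, "jaw": 100}, {"delta_pos": [1.5, 1, 5], "yaw": -0.22, "jaw": 100}, {"delta_pos": [2.5, 1.6, 8], "yaw": -0.35, "jaw": 100}, {"delta_pos": [2.5, 1.6, 10], "yaw": -0.42, "jaw": 100}, {"delta_pos": [2.5, 1.6, 10], "yaw": -0.42, "jaw": 100}, {"delta_pos": [2.5, 1.6, 10], "yaw": -0.42, "jaw": 100}, {"delta_pos": [2.5, 1.6, 10], "yaw": -0.42, "jaw": 100}, {"delta_pos": [2.5, 1.6, 10], "yaw": -0.42, "jaw": 100}]'

```text
clock: 3.75
eef_pos: [557.7, 126.4, 232.8]
tcp_rot: [3.139, 0.001, 1.994]
contact_force: [0.2, -0.6, -0.4]
opening: 0.997
grasp_force: 0.0
```

```bash
cat >> h.py <<'E'
def knobfit(x,y,z,name,hue_lo,hue_hi):
    "centre (black disc on the knob top) and knob angle, wrist camera, top at height z"
    c=vision.calibration("wrist");img,_=grab("wrist")
    for _ in range(3):
        p=patch(img,c,x,y,z);hs=cv2.cvtColor(p,cv2.COLOR_RGB2HSV)
        Y,X=np.mgrid[:320,:320]-160
        m=((hs[...,2]<60)&(np.hypot(X,Y)<64)).astype(np.uint8)
        n,l,st,ce=cv2.connectedComponentsWithStats(cv2.morphologyEx(m,cv2.MORPH_OPEN,np.ones((9,9))))
        k=1+np.argmax(st[1:,4]) if n>1 else 0
        if k: x+=(ce[k][0]-160)/4;y+=(ce[k][1]-160)/4
    p=patch(img,c,x,y,z);cv2.imwrite("pics/"+name,cv2.cvtColor(p,cv2.COLOR_RGB2BGR))
    print("knob",round(x,1),round(y,1),"disc area mm2",round(st[k][4]/16) if k else None,[np.round(ang4(p,q),2).tolist() for q in(20,23,26)])
    return x,y
E
python3 -c "
from h import *
x,y=knobfit(557,127,121,'k1.png',0,0)
go(x,y,101)"
```

```text
knob 556.8 127.5 disc area mm2 340 [[23.299999237060547, 0.1599999964237213], [22.93000030517578, 0.23999999463558197], [22.290000915527344, 0.23999999463558197]]
pos [557.7 126.4 232.6] yaw 1.994 q6 -0.2 F [-1.  -1.  -0.4] -> delta [ 0.13 -0.03 13.16] turn 0 t 3.8
```

View pics/k1.png

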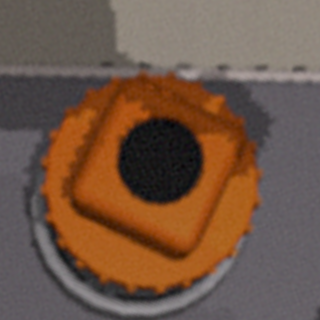

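Emit:
play_rows --steps '[{"delta_pos": [0.1, 0, 4], "yaw": 0, "jaw": 100}, {"delta_pos": [0.1, 0, 8], "yaw": 0, "jaw": 100}, {"delta_pos": [0.1, 0, 11], "yaw": 0, "jaw": 100}, {"delta_pos": [0.1, 0, 12.5], "yaw": 0, "jaw": 100}, {"delta_pos": [0.1, 0, 13.2], "yaw": 0, "jaw": 100}, {"delta_pos": [0.1, 0, 13.2], "yaw": 0, "jaw": 100}, {"delta_pos": [0.1, 0, 13.2], "yaw": 0, "jaw": 40}, {"delta_pos": [0.1, 0, 13.2], "yaw": 0, "jaw": 20}]' --grip_force 50

```text
clock: 4.6
eef_pos: [557.7, 127.5, 100.7]
tcp_rot: [3.139, 0.0, 1.995]
contact_force: [0.2, 0.6, -1.1]
opening: 0.687
grasp_force: 0.0
```

Emit:
play_rows --steps '[{"delta_pos": [0, 0, 0], "yaw": 0, "jaw": 0}, {"delta_pos": [0, 0, 0], "yaw": 0, "jaw": 0}, {"delta_pos": [0, 0, 0], "yaw": 0, "jaw": 0}, {"delta_pos": [0, 0, 0], "yaw": 0, "jaw": 0}, {"delta_pos": [0, 0, 0], "yaw": 0, "jaw": 0}, {"delta_pos": [0, 0, 0], "yaw": 0, "jaw": 0}, {"delta_pos": [0, 0, 0], "yaw": 0, "jaw": 0}, {"delta_pos": [0, 0, 0], "yaw": 0, "jaw": 0}]'

```text
clock: 5.4
eef_pos: [557.0, 127.4, 100.3]
tcp_rot: [3.14, 0.0, 1.995]
contact_force: [-1.7, -1.0, 7.1]
opening: 0.413
grasp_force: 49.4
```

Emit:
play_rows --steps '[{"delta_pos": [0, 0, -1], "yaw": 0, "jaw": 0}, {"delta_pos": [0, 0, -3], "yaw": 0, "jaw": 0}, {"delta_pos": [0, 0, -6], "yaw": 0, "jaw": 0}, {"delta_pos": [0, 0, -10], "yaw": 0, "jaw": 0}, {"delta_pos": [0, 0, -14], "yaw": 0, "jaw": 0}, {"delta_pos": [0, 0, -18], "yaw": 0, "jaw": 0}, {"delta_pos": [0, 0, -18], "yaw": 0, "jaw": 0}, {"delta_pos": [0, 0, -18], "yaw": 0, "jaw": 0}]'

```text
clock: 6.2
eef_pos: [556.4, 127.3, 279.7]
tcp_rot: [3.141, 0.0, 1.995]
contact_force: [-0.2, -0.2, -5.7]
opening: 0.409
grasp_force: 51.3
```

Run:
```python
from h import *
p,d=grab("top","top2.png")
m=vision.cut_out("top","rail")[0];R=m["region"];print(m["conf"],R.sum())
c=vision.calibration("top");K=np.array(c["mtx"]);E=np.array(c["extrinsics"])
v,u=np.nonzero(R&(d>0));z=d[v,u]
X=(np.stack([(u-K[0,2])/K[0,0]*z,(v-K[1,2])/K[1,1]*z,z],-1))@E[:3,:3].T+E[:3,3]
T=X[abs(X[:,2]-70)<8];print(len(T),np.median(X[:,2]))
print(cv2.minAreaRect(T[:,:2].astype(np.float32)),np.percentile(T,[1,50,99],axis=0).round(1).tolist())
# everything tall near the rail
v,u=np.nonzero(d>0);z=d[v,u]
A=(np.stack([(u-K[0,2])/K[0,0]*z,(v-K[1,2])/K[1,1]*z,z],-1))@E[:3,:3].T+E[:3,3]
b=(abs(A[:,0]-488)<130)&(A[:,1]<-200)&(A[:,1]>-332)&(A[:,2]<400);print("vortex z max",np.percentile(A[b,2],99.5),A[b&(A[:,2]>60),1].min())
b=(abs(A[:,0]-520)<80)&(abs(A[:,1]+30)<90)&(A[:,2]<300);print("centrifuge",np.percentile(A[b,2],99))
go(560,0,290,1.571);go(600,-280,290,1.571)
```

```text
0.57 2403
1948 69.11899689226448
((484.9259033203125, -360.51568603515625), (218.867919921875, 48.894554138183594), 0.6145059466362) [[377.6, -382.6, 63.1], [482.3, -359.2, 69.7], [590.8, -336.8, 76.0]]
vortex z max 129.16007589840518 -329.7349555424554
centrifuge 117.29450606689562
pos [555.3 127.  277.4] yaw 1.995 q6 -0.2 F [-0.   0.5 -4.5] -> delta [-11.77  -4.79  -1.26] turn 0.424 t 6.3
pos [555.3 127.  277.4] yaw 1.995 q6 -0.2 F [-0.   0.5 -4.5] -> delta [-38.94 -12.67  -1.26] turn 0.424 t 6.3
```

Emit:
play_rows --steps '[{"delta_pos": [-3, -2.3, -1], "yaw": 0.05, "jaw": 0}, {"delta_pos": [-6.5, -5, -1], "yaw": 0.1, "jaw": 0}, {"delta_pos": [-10, -7.7, -1], "yaw": 0.2, "jaw": 0}, {"delta_pos": [-13.5, -10.4, -1], "yaw": 0.3, "jaw": 0}, {"delta_pos": [-17, -13, -1], "yaw": 0.4, "jaw": 0}, {"delta_pos": [-20.5, -15.7, -1], "yaw": 0.42, "jaw": 0}, {"delta_pos": [-24, -18.4, -1], "yaw": 0.42, "jaw": 0}, {"delta_pos": [-27, -20.7, -1], "yaw": 0.42, "jaw": 0}]'

```text
clock: 7.1
eef_pos: [477.1, -205.5, 287.2]
tcp_rot: [-3.138, -0.001, 1.574]
contact_force: [1.3, 0.2, -4.2]
opening: 0.409
grasp_force: 52.3
```

```bash
python3 -c "
from h import *
go(440,-361.5,220,1.571)"
```

```text
pos [ 477.1 -205.5  287.2] yaw 1.574 q6 -0.41 F [ 1.3  0.2 -4.2] -> delta [-15.59  -3.77   6.72] turn 0.003 t 7.1
```

Emit:
play_rows --steps '[{"delta_pos": [-3, -0.7, 0], "yaw": 0, "jaw": 0}, {"delta_pos": [-6, -1.5, 0], "yaw": 0, "jaw": 0}, {"delta_pos": [-9, -2.3, 0], "yaw": 0, "jaw": 0}, {"delta_pos": [-12, -3, 1], "yaw": 0, "jaw": 0}, {"delta_pos": [-15, -3.8, 3], "yaw": 0, "jaw": 0}, {"delta_pos": [-15.6, -3.8, 5], "yaw": 0, "jaw": 0}, {"delta_pos": [-15.6, -3.8, 6.7], "yaw": 0, "jaw": 0}, {"delta_pos": [-15.6, -3.8, 6.7], "yaw": 0, "jaw": 0}]'

```text
clock: 7.9
eef_pos: [439.1, -358.5, 217.7]
tcp_rot: [-3.135, -0.005, 1.574]
contact_force: [0.0, 1.0, -5.1]
opening: 0.408
grasp_force: 52.2
```

Run:
```python
from h import *
go(440,-361.5,126,1.571)
c=vision.calibration("wrist");img,d=grab("wrist","w2.png")
# depth points: rail top seen beside the cup
K=np.array(c["mtx"]);E=np.array(c["extrinsics"]);v,u=np.nonzero(d>0);z=d[v,u]
x=(u-K[0,2])/K[0,0];y=(v-K[1,2])/K[1,1];t=np.hypot(x,y);k=np.tan(np.minimum(t,1.3))/np.maximum(t,1e-9)
X=np.stack([x*k*z,y*k*z,z],-1)@E[:3,:3].T+E[:3,3]
T=X[(abs(X[:,2]-70)<4)&(X[:,1]<-320)&(abs(X[:,0]-485)<115)]
print(len(T),np.percentile(T,[1,50,99],axis=0).round(1).tolist() if len(T) else 0)
```

```text
pos [ 439.1 -358.5  217.7] yaw 1.574 q6 -0.69 F [ 0.   1.  -5.1] -> delta [-0.3   0.09  9.17] turn 0.003 t 7.9
10642 [[377.8, -382.3, 67.4], [504.0, -354.9, 69.3], [592.9, -336.4, 71.1]]
```

View pics/w2.png

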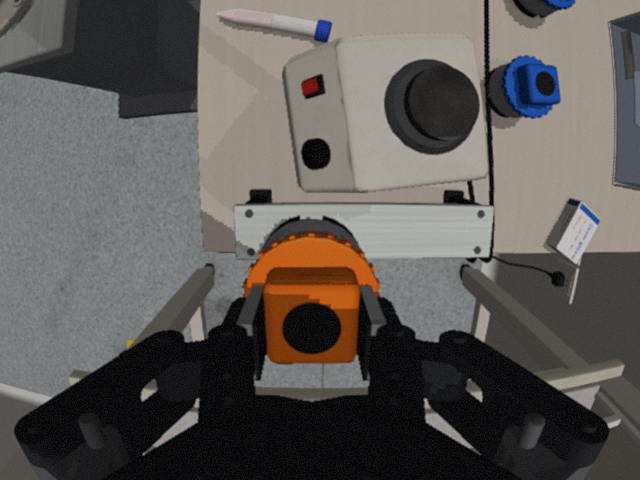

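The picture shows the orange cup in the grip above the rail, at (312,325), and both sensors agree the rail centre is at y≈-360.

Emit:
play_rows --steps '[{"delta_pos": [-0.1, 0.1, 2], "yaw": 0, "jaw": 0}, {"delta_pos": [-0.2, 0.1, 4.5], "yaw": 0, "jaw": 0}, {"delta_pos": [-0.2, 0.1, 6.5], "yaw": 0, "jaw": 0}, {"delta_pos": [-0.2, 0.1, 8], "yaw": 0, "jaw": 0}, {"delta_pos": [-0.2, 0.1, 8.8], "yaw": 0, "jaw": 0}, {"delta_pos": [-0.2, 0.1, 9.1], "yaw": 0, "jaw": 0}, {"delta_pos": [-0.2, 0.1, 9.2], "yaw": 0, "jaw": 0}, {"delta_pos": [-0.2, 0.1, 9.2], "yaw": 0, "jaw": 0}]'

```text
clock: 8.75
eef_pos: [443.1, -362.3, 131.0]
tcp_rot: [3.141, 0.001, 1.575]
contact_force: [0.2, 0.1, -4.4]
opening: 0.405
grasp_force: 52.2
```

```bash
python3 -c "
from h import *
grab('top');go(440,-360.5,125,1.571)"
```

```text
pos [ 443.1 -362.4  131.1] yaw 1.575 q6 -0.69 F [-0.2  0.  -5. ] -> delta [ 0.19 -0.31  0.61] turn 0.004 t 8.8
```

Emit:
play_rows --steps '[{"delta_pos": [0.2, -0.3, 0.1], "yaw": 0, "jaw": 0}, {"delta_pos": [0.2, -0.3, 0.2], "yaw": 0, "jaw": 0}, {"delta_pos": [0.2, -0.3, 0.3], "yaw": 0, "jaw": 0}, {"delta_pos": [0.2, -0.3, 0.4], "yaw": 0, "jaw": 0}, {"delta_pos": [0.2, -0.3, 0.5], "yaw": 0, "jaw": 0}, {"delta_pos": [0.2, -0.3, 0.6], "yaw": 0, "jaw": 0}, {"delta_pos": [0.2, -0.3, 0.6], "yaw": 0, "jaw": 0}, {"delta_pos": [0.2, -0.3, 0.6], "yaw": 0, "jaw": 0}]'

```text
clock: 9.6
eef_pos: [439.8, -360.1, 125.7]
tcp_rot: [3.141, 0.0, 1.575]
contact_force: [-4.2, 3.4, 11.3]
opening: 0.411
grasp_force: 54.4
```

Emit:
play_rows --steps '[{"delta_pos": [0, 0, -0.05], "yaw": 0, "jaw": 45}, {"delta_pos": [0, 0, -0.05], "yaw": 0, "jaw": 55}, {"delta_pos": [0, 0, -0.05], "yaw": 0, "jaw": 75}, {"delta_pos": [0, 0, -0.05], "yaw": 0, "jaw": 75}, {"delta_pos": [0, 0, -0.05], "yaw": 0, "jaw": 75}, {"delta_pos": [0, 0, -1], "yaw": 0, "jaw": 75}, {"delta_pos": [0, 0, -3], "yaw": 0, "jaw": 75}, {"delta_pos": [0, 0, -6], "yaw": 0, "jaw": 80}]'

```text
clock: 10.4
eef_pos: [438.9, -359.5, 184.1]
tcp_rot: [-3.139, -0.002, 1.575]
contact_force: [-0.3, -0.3, 0.8]
opening: 0.801
grasp_force: 0.0
```

Emit:
play_rows --steps '[{"delta_pos": [0, 0, -4], "yaw": 0, "jaw": 100}, {"delta_pos": [0, 0, -8], "yaw": 0, "jaw": 100}, {"delta_pos": [0, 0, -11], "yaw": 0, "jaw": 100}, {"delta_pos": [0, 0, -11], "yaw": 0, "jaw": 100}, {"delta_pos": [0, 0, -11], "yaw": 0, "jaw": 100}, {"delta_pos": [0, 0, -11], "yaw": 0, "jaw": 100}, {"delta_pos": [0, 0, -11], "yaw": 0, "jaw": 100}, {"delta_pos": [0, 0, -11], "yaw": 0, "jaw": 100}]'

```text
clock: 11.2
eef_pos: [439.3, -359.8, 293.2]
tcp_rot: [-3.14, -0.001, 1.575]
contact_force: [0.1, -0.5, -0.3]
opening: 0.998
grasp_force: 0.0
```

Run:
```python
from h import *
knobfit(440,-360.5,146,'k2.png',0,0)
grab("wrist")
for l in vision.landmark_of("wrist","fresh_1"):
    if l["conf"]>.25: print(round(l["conf"],2),np.round(l["uv"]).tolist(),np.round(P("wrist",*l["uv"],0),1).tolist())
go(638,-225,230)
```

```text
knob 440.3 -357.8 disc area mm2 328 [[0.7699999809265137, 0.23999999463558197], [0.4000000059604645, 0.3400000035762787], [0.23999999463558197, 0.33000001311302185]]
0.68 [498.0, 9.0] [680.0, -98.2, 0.0]
0.63 [475.0, 100.0] [640.9, -228.6, 0.0]
pos [ 439.5 -360.   293.7] yaw 1.575 q6 -0.69 F [-0.4 -0.   0.1] -> delta [13.42 19.9   6.37] turn 0 t 11.3
```

Emit:
play_rows --steps '[{"delta_pos": [2.7, 4, 0], "yaw": 0, "jaw": 100}, {"delta_pos": [5.3, 8, 0], "yaw": 0, "jaw": 100}, {"delta_pos": [8, 12, 0], "yaw": 0, "jaw": 100}, {"delta_pos": [10.7, 16, 2], "yaw": 0, "jaw": 100}, {"delta_pos": [13.3, 20, 6], "yaw": 0, "jaw": 100}, {"delta_pos": [13.3, 20, 9.4], "yaw": 0, "jaw": 100}, {"delta_pos": [13.3, 20, 9.4], "yaw": 0, "jaw": 100}, {"delta_pos": [13.3, 20, 9.4], "yaw": 0, "jaw": 100}]'

```text
clock: 12.15
eef_pos: [638.4, -226.2, 199.9]
tcp_rot: [-3.139, -0.001, 1.575]
contact_force: [0.7, -0.5, -0.4]
opening: 0.998
grasp_force: 0.0
```

Run:
```python
from h import *
grab("wrist")
L=[l for l in vision.landmark_of("wrist","fresh_1") if l["conf"]>.25]
for l in L: print(round(l["conf"],2),np.round(l["uv"]).tolist(),np.round(P("wrist",*l["uv"],0),1).tolist())
q=min((P("wrist",*l["uv"],0) for l in L),key=lambda p:np.hypot(p[0]-640,p[1]+227))
x,y=knobfit(q[0],q[1],76,'k3.png',0,0);go(x,y,57.5)
```

```text
0.84 [358.0, 84.0] [682.8, -103.1, 0.0]
0.69 [314.0, 217.0] [643.4, -229.4, 0.0]
knob 640.2 -224.3 disc area mm2 345 [[5.409999847412109, 0.33000001311302185], [5.550000190734863, 0.3799999952316284], [6.78000020980835, 0.25]]
pos [ 639.7 -227.6  203. ] yaw 1.574 q6 -0.35 F [-0.7 -0.7 -0.5] -> delta [ 0.33  0.06 14.55] turn 0 t 12.3
```

View pics/k3.png

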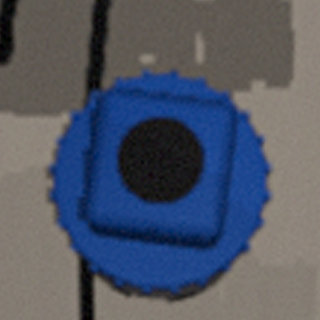

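Emit:
play_rows --steps '[{"delta_pos": [0.2, 0.1, 3], "yaw": -0.05, "jaw": 100}, {"delta_pos": [0.2, 0.1, 7], "yaw": -0.1, "jaw": 100}, {"delta_pos": [0.2, 0.1, 11], "yaw": -0.1, "jaw": 100}, {"delta_pos": [0.2, 0.1, 13.5], "yaw": -0.1, "jaw": 100}, {"delta_pos": [0.2, 0.1, 14.3], "yaw": -0.1, "jaw": 100}, {"delta_pos": [0.2, 0.1, 14.5], "yaw": -0.1, "jaw": 100}, {"delta_pos": [0.2, 0.1, 14.5], "yaw": -0.1, "jaw": 60}, {"delta_pos": [0.2, 0.1, 14.5], "yaw": -0.1, "jaw": 20}]'

```text
clock: 13.1
eef_pos: [641.4, -224.9, 57.5]
tcp_rot: [3.139, 0.001, 1.675]
contact_force: [0.6, 0.2, -0.6]
opening: 0.692
grasp_force: 0.0
```

Emit:
play_rows --steps '[{"delta_pos": [0, 0, 0], "yaw": 0, "jaw": 0}, {"delta_pos": [0, 0, 0], "yaw": 0, "jaw": 0}, {"delta_pos": [0, 0, 0], "yaw": 0, "jaw": 0}, {"delta_pos": [0, 0, 0], "yaw": 0, "jaw": 0}, {"delta_pos": [0, 0, 0], "yaw": 0, "jaw": 0}, {"delta_pos": [0, 0, 0], "yaw": 0, "jaw": 0}, {"delta_pos": [0, 0, 0], "yaw": 0, "jaw": 0}, {"delta_pos": [0, 0, 0], "yaw": 0, "jaw": 0}]'

```text
clock: 13.9
eef_pos: [640.6, -224.4, 56.7]
tcp_rot: [3.141, 0.001, 1.675]
contact_force: [-2.5, 0.8, 6.7]
opening: 0.413
grasp_force: 49.3
```

```bash
python3 -c "
from h import *
go(556,130,280,1.984);go(556,231.5,280,1.531)"
```

```text
pos [ 640.6 -224.4   56.7] yaw 1.675 q6 -0.44 F [-2.5  0.8  6.7] -> delta [ 36.13  -4.73 -22.33] turn -0.309 t 13.9
pos [ 640.6 -224.4   56.7] yaw 1.675 q6 -0.44 F [-2.5  0.8  6.7] -> delta [ 46.23  -3.67 -22.33] turn 0.144 t 13.9
```

Emit:
play_rows --steps '[{"delta_pos": [0, 0, -2], "yaw": 0, "jaw": 0}, {"delta_pos": [0, 0, -6], "yaw": 0, "jaw": 0}, {"delta_pos": [0, 0, -10], "yaw": 0, "jaw": 0}, {"delta_pos": [0, 0, -14], "yaw": 0, "jaw": 0}, {"delta_pos": [0, 0, -18], "yaw": 0, "jaw": 0}, {"delta_pos": [3, -0.5, -21], "yaw": 0.05, "jaw": 0}, {"delta_pos": [6, -1, -22.3], "yaw": 0.1, "jaw": 0}, {"delta_pos": [9, -1.3, -22.3], "yaw": 0.14, "jaw": 0}]'

```text
clock: 14.7
eef_pos: [618.2, -135.6, 281.2]
tcp_rot: [3.138, 0.001, 1.532]
contact_force: [1.0, -0.3, -3.7]
opening: 0.408
grasp_force: 51.5
```

Emit:
play_rows --steps '[{"delta_pos": [4, -0.5, 0], "yaw": 0, "jaw": 0}, {"delta_pos": [8, -1, 0], "yaw": 0, "jaw": 0}, {"delta_pos": [12, -1.5, 0], "yaw": 0, "jaw": 0}, {"delta_pos": [16, -2, 0], "yaw": 0, "jaw": 0}, {"delta_pos": [20, -2.4, 0], "yaw": 0, "jaw": 0}, {"delta_pos": [24, -2.8, 0], "yaw": 0, "jaw": 0}, {"delta_pos": [26, -3, 0], "yaw": 0, "jaw": 0}, {"delta_pos": [26, -3, 0], "yaw": 0, "jaw": 0}]'

```text
clock: 15.5
eef_pos: [596.4, 127.6, 278.1]
tcp_rot: [-3.141, -0.001, 1.538]
contact_force: [1.2, 0.1, -3.5]
opening: 0.409
grasp_force: 51.5
```

```bash
cat >> h.py <<'E'
def collar(img,c,x,y,z=62):
    "collar rim circle (outside 70, inside 59) at its top height: best centre by radial-edge score"
    p=patch(img,c,x,y,z,h=50);g=cv2.GaussianBlur(cv2.cvtColor(p,cv2.COLOR_RGB2GRAY),(0,0),3).astype(np.float32)
    th=np.linspace(0,2*np.pi,180,endpoint=False);best=[]
    for dx in np.arange(-6,6.1,.25):
        for dy in np.arange(-6,6.1,.25):
            f=lambda R:cv2.remap(g,(200+4*(dx+R*np.cos(th))).astype(np.float32)[None],(200+4*(dy+R*np.sin(th))).astype(np.float32)[None],cv2.INTER_LINEAR).mean()
            best.append((f(32.3)-.5*f(28)-.5*f(36.5),dx,dy))
    b=max(best);return round(x+b[1],1),round(y+b[2],1),round(b[0],1)
E
python3 - <<'E'
from h import *
go(556,231.5,280,1.531)
c=vision.calibration("wrist");img,d=grab("wrist","w3.png")
for n,x,y in(("A",556,231.7),("B",645,182)):
    q=collar(img,c,x,y);p=patch(img,c,q[0],q[1],55);print(n,q,[np.round(ang4(p,s),2).tolist() for s in(17,19,21)])
    cv2.imwrite(f"pics/c{n}.png",cv2.cvtColor(patch(img,c,q[0],q[1],62),cv2.COLOR_RGB2BGR))
for l in vision.landmark_of("wrist","well_1"):
    if l["conf"]>.25: print(round(l["conf"],2),np.round(P("wrist",*l["uv"],45),1).tolist())
for l in vision.landmark_of("wrist","start_top"):
    if l["conf"]>.25: print("start",round(l["conf"],2),np.round(P("wrist",*l["uv"],55),1).tolist())
E
```

```text
pos [596.4 127.6 278.1] yaw 1.538 q6 0.24 F [ 1.2  0.1 -3.5] -> delta [10.25 -4.38 -0.19] turn 0.007 t 15.5
A (np.float64(555.0), np.float64(232.0), np.float32(52.6)) [[87.98999786376953, 0.8600000143051147], [88.0999984741211, 0.8100000023841858], [88.16999816894531, 0.7400000095367432]]
B (np.float64(646.0), np.float64(182.0), np.float32(50.6)) [[9.770000457763672, 0.8899999856948853], [9.789999961853027, 0.8399999737739563], [9.989999771118164, 0.7599999904632568]]
0.86 [645.0, 179.5, 45.0]
0.74 [555.6, 127.3, 45.0]
0.73 [556.1, 230.0, 45.0]
0.59 [673.7, -71.3, 45.0]
start 0.68 [474.3, 177.4, 55.0]
```

View pics/w3.png

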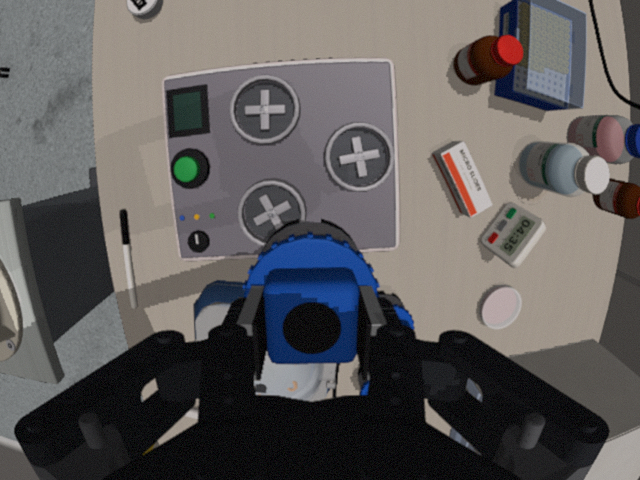

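The picture shows the held blue cup at (312,328) and three crosses: A at (265,109), B at (360,156) and C at (271,211). I'll check the cup's offset in the grip and C's cross angle from this frame's pose.

Run:
```python
from h import *
c=vision.calibration("wrist");img=cv2.cvtColor(cv2.imread("pics/w3.png"),cv2.COLOR_BGR2RGB)
hs=img[285:375,270:355].max(-1);m=(hs<60).astype(np.uint8);n,l,st,ce=cv2.connectedComponentsWithStats(cv2.morphologyEx(m,cv2.MORPH_OPEN,np.ones((5,5))))
k=1+np.argmax(st[1:,4]);u,v=ce[k]+[270,285];s=r.sense();q=P("wrist",u,v,s["eef_pos"][2]+19.3)
print(u,v,"disc - tcp",np.round(q-s["eef_pos"],1))
p=patch(img,c,556.5,127.5,55);print("C",[np.round(ang4(p,x),2).tolist() for x in(10,14,17)])
go(555.5,231,150,np.radians(88))
```

```text
311.42136248948697 327.6223717409588 disc - tcp [ 0.5  0.9 19.3]
C [[25.549999237060547, 0.7400000095367432], [25.540000915527344, 0.8399999737739563], [25.68000030517578, 0.75]]
pos [597.  124.2 278.1] yaw 1.535 q6 0.24 F [-0.4 -0.4 -4.4] -> delta [10.52 -4.52 12.81] turn -0.001 t 15.7
```

Emit:
play_rows --steps '[{"delta_pos": [3, -1.3, 0], "yaw": 0, "jaw": 0}, {"delta_pos": [6, -2.6, 0], "yaw": 0, "jaw": 0}, {"delta_pos": [9, -3.9, 2], "yaw": 0, "jaw": 0}, {"delta_pos": [10.4, -4.5, 6], "yaw": 0, "jaw": 0}, {"delta_pos": [10.4, -4.5, 10], "yaw": 0, "jaw": 0}, {"delta_pos": [10.4, -4.5, 12.8], "yaw": 0, "jaw": 0}, {"delta_pos": [10.4, -4.5, 12.8], "yaw": 0, "jaw": 0}, {"delta_pos": [10.4, -4.5, 12.8], "yaw": 0, "jaw": 0}]'

```text
clock: 16.45
eef_pos: [556.5, 229.5, 150.7]
tcp_rot: [-3.141, 0.0, 1.534]
contact_force: [0.7, 0.1, -3.5]
opening: 0.411
grasp_force: 51.5
```

```bash
python3 -c "
from h import *
grab('top');go(555.3,230.2,113,np.radians(88))"
```

```text
pos [557.3 229.9 151.8] yaw 1.534 q6 0.43 F [ 0.1 -0.4 -2.1] -> delta [ 0.02 -0.2   3.88] turn -0.002 t 16.5
```

Emit:
play_rows --steps '[{"delta_pos": [0, -0.2, 1], "yaw": 0, "jaw": 0}, {"delta_pos": [0, -0.2, 2], "yaw": 0, "jaw": 0}, {"delta_pos": [0, -0.2, 2.8], "yaw": 0, "jaw": 0}, {"delta_pos": [0, -0.2, 3.2], "yaw": 0, "jaw": 0}, {"delta_pos": [0, -0.2, 3.5], "yaw": 0, "jaw": 0}, {"delta_pos": [0, -0.2, 3.7], "yaw": 0, "jaw": 0}, {"delta_pos": [0, -0.2, 3.9], "yaw": 0, "jaw": 0}, {"delta_pos": [0, -0.2, 3.9], "yaw": 0, "jaw": 0}]'

```text
clock: 17.3
eef_pos: [554.1, 230.5, 111.2]
tcp_rot: [3.142, -0.0, 1.535]
contact_force: [-0.8, -0.3, -4.6]
opening: 0.406
grasp_force: 51.5
```

```bash
python3 -c "
from h import *
grab('top');go(555.3,230.2,101.7,np.radians(88));print(r.sense()['wrist_torque'])"
```

```text
pos [554.1 230.5 111.3] yaw 1.535 q6 0.43 F [ 0.2  0.2 -3.6] -> delta [-0.02  0.12  0.96] turn -0.001 t 17.4
[ 0.0708166   0.0096762  -0.04644237]
```

Emit:
play_rows --steps '[{"delta_pos": [0, 0.1, 0.15], "yaw": 0, "jaw": 0}, {"delta_pos": [0, 0.1, 0.25], "yaw": 0, "jaw": 0}, {"delta_pos": [0, 0.1, 0.35], "yaw": 0, "jaw": 0}, {"delta_pos": [0, 0.1, 0.45], "yaw": 0, "jaw": 0}, {"delta_pos": [0, 0.1, 0.55], "yaw": 0, "jaw": 0}, {"delta_pos": [0, 0.1, 0.65], "yaw": 0, "jaw": 0}, {"delta_pos": [0, 0.1, 0.75], "yaw": 0, "jaw": 0}, {"delta_pos": [0, 0.1, 0.75], "yaw": 0, "jaw": 0}]'

```text
clock: 18.15
eef_pos: [555.0, 230.4, 103.6]
tcp_rot: [-3.142, -0.0, 1.535]
contact_force: [0.1, 2.3, -4.8]
opening: 0.409
grasp_force: 51.4
```

Sliding into the cross. I'll finish the last 2 mm.

Emit:
play_rows --steps '[{"delta_pos": [0, 0, 0.05], "yaw": 0, "jaw": 0}, {"delta_pos": [0, 0, 0.1], "yaw": 0, "jaw": 0}, {"delta_pos": [0, 0, 0.15], "yaw": 0, "jaw": 0}, {"delta_pos": [0, 0, 0.2], "yaw": 0, "jaw": 0}, {"delta_pos": [0, 0, 0.2], "yaw": 0, "jaw": 0}, {"delta_pos": [0, 0, 0.2], "yaw": 0, "jaw": 0}, {"delta_pos": [0, 0, 0.2], "yaw": 0, "jaw": 0}, {"delta_pos": [0, 0, 0.2], "yaw": 0, "jaw": 0}]'

```text
clock: 18.95
eef_pos: [555.0, 230.4, 101.9]
tcp_rot: [3.141, -0.0, 1.535]
contact_force: [-1.1, 1.1, -0.4]
opening: 0.407
grasp_force: 51.7
```

Emit:
play_rows --steps '[{"delta_pos": [0, 0, 0], "yaw": 0, "jaw": 45}, {"delta_pos": [0, 0, 0], "yaw": 0, "jaw": 55}, {"delta_pos": [0, 0, 0], "yaw": 0, "jaw": 75}, {"delta_pos": [0, 0, 0], "yaw": 0, "jaw": 75}, {"delta_pos": [0, 0, 0], "yaw": 0, "jaw": 75}, {"delta_pos": [0, 0, -1], "yaw": 0, "jaw": 75}, {"delta_pos": [0, 0, -4], "yaw": 0, "jaw": 75}, {"delta_pos": [0, 0, -8], "yaw": 0, "jaw": 90}]'

```text
clock: 19.75
eef_pos: [553.8, 229.9, 181.6]
tcp_rot: [-3.138, 0.002, 1.535]
contact_force: [0.7, 1.3, 0.5]
opening: 0.888
grasp_force: 0.0
```

```bash
python3 -c "
from h import *
go(600,80,280,np.pi/2);go(676,-100,200,np.pi/2)"
```

```text
pos [553.8 229.9 181.6] yaw 1.535 q6 0.43 F [0.7 1.3 0.5] -> delta [-14.81   5.16  -9.84] turn -0.036 t 19.8
pos [553.8 229.9 181.6] yaw 1.535 q6 0.43 F [0.7 1.3 0.5] -> delta [-32.52  13.4   -1.84] turn -0.036 t 19.8
```

Emit:
play_rows --steps '[{"delta_pos": [-2, 1, -2], "yaw": 0, "jaw": 100}, {"delta_pos": [-6, 2.5, -2], "yaw": 0, "jaw": 100}, {"delta_pos": [-10, 4.2, -2], "yaw": 0, "jaw": 100}, {"delta_pos": [-14, 5.8, -2], "yaw": 0, "jaw": 100}, {"delta_pos": [-18, 7.5, -2], "yaw": 0, "jaw": 100}, {"delta_pos": [-22, 9.1, -2], "yaw": 0, "jaw": 100}, {"delta_pos": [-26, 10.8, -2], "yaw": 0, "jaw": 100}, {"delta_pos": [-30, 12.4, -2], "yaw": 0, "jaw": 100}]'

```text
clock: 20.55
eef_pos: [668.7, -75.7, 202.8]
tcp_rot: [3.141, 0.0, 1.535]
contact_force: [1.1, 1.1, 0.5]
opening: 0.999
grasp_force: 0.0
```

Emit:
play_rows --steps '[{"delta_pos": [-2.5, 1, 0], "yaw": 0, "jaw": 100}, {"delta_pos": [-2.5, 1, 0], "yaw": 0, "jaw": 100}, {"delta_pos": [-2.5, 1, 0], "yaw": 0, "jaw": 100}, {"delta_pos": [-2.5, 1, 0], "yaw": 0, "jaw": 100}, {"delta_pos": [-2.5, 1, 0], "yaw": 0, "jaw": 100}, {"delta_pos": [-2.5, 1, 0], "yaw": 0, "jaw": 100}, {"delta_pos": [-2.5, 1, 0], "yaw": 0, "jaw": 100}, {"delta_pos": [-2.5, 1, 0], "yaw": 0, "jaw": 100}]'

```text
clock: 21.35
eef_pos: [677.2, -98.8, 201.9]
tcp_rot: [3.142, -0.0, 1.535]
contact_force: [0.0, -0.5, 0.2]
opening: 1.0
grasp_force: 0.0
```

Run:
```python
from h import *
grab("wrist")
L=[l for l in vision.landmark_of("wrist","fresh_1") if l["conf"]>.25]
for l in L: print(round(l["conf"],2),np.round(l["uv"]).tolist(),np.round(P("wrist",*l["uv"],0),1).tolist())
q=min((P("wrist",*l["uv"],0) for l in L),key=lambda p:np.hypot(p[0]-676,p[1]+100))
x,y=knobfit(q[0],q[1],76,'k4.png',0,0);go(x,y,58)
```

```text
0.78 [314.0, 219.0] [679.9, -102.3, 0.0]
0.74 [308.0, 150.0] [676.8, -37.0, 0.0]
knob 679.0 -104.3 disc area mm2 347 [[11.020000457763672, 0.2800000011920929], [7.75, 0.23999999463558197], [3.549999952316284, 0.17000000178813934]]
pos [677.2 -99.2 201.8] yaw 1.535 q6 -0.11 F [ 0.3 -0.4  0.6] -> delta [-0.51  0.2  14.38] turn 0 t 21.5
```

View pics/k4.png

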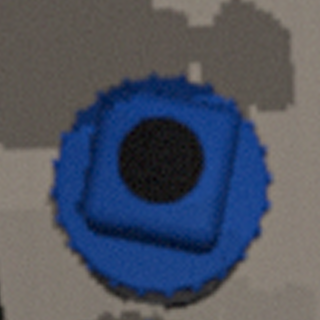

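Emit:
play_rows --steps '[{"delta_pos": [-0.4, 0.2, 3], "yaw": -0.1, "jaw": 100}, {"delta_pos": [-0.4, 0.2, 7], "yaw": -0.19, "jaw": 100}, {"delta_pos": [-0.4, 0.2, 11], "yaw": -0.19, "jaw": 100}, {"delta_pos": [-0.4, 0.2, 13.5], "yaw": -0.19, "jaw": 100}, {"delta_pos": [-0.4, 0.2, 14.2], "yaw": -0.19, "jaw": 100}, {"delta_pos": [-0.4, 0.2, 14.3], "yaw": -0.19, "jaw": 100}, {"delta_pos": [-0.4, 0.2, 14.3], "yaw": -0.19, "jaw": 60}, {"delta_pos": [-0.4, 0.2, 14.3], "yaw": -0.19, "jaw": 20}]'

```text
clock: 22.3
eef_pos: [680.3, -103.5, 60.7]
tcp_rot: [3.139, 0.001, 1.725]
contact_force: [-0.3, 0.5, 1.1]
opening: 0.69
grasp_force: 0.0
```

Emit:
play_rows --steps '[{"delta_pos": [0, 0, 0], "yaw": 0, "jaw": 0}, {"delta_pos": [0, 0, 0], "yaw": 0, "jaw": 0}, {"delta_pos": [0, 0, 0], "yaw": 0, "jaw": 0}, {"delta_pos": [0, 0, 0], "yaw": 0, "jaw": 0}, {"delta_pos": [0, 0, 0], "yaw": 0, "jaw": 0}, {"delta_pos": [0, 0, 0], "yaw": 0, "jaw": 0}, {"delta_pos": [0, 0, 0], "yaw": 0, "jaw": 0}, {"delta_pos": [0, 0, 0], "yaw": 0, "jaw": 0}]'

```text
clock: 23.1
eef_pos: [679.6, -103.4, 60.4]
tcp_rot: [3.14, 0.0, 1.725]
contact_force: [-2.2, 0.4, 7.1]
opening: 0.414
grasp_force: 49.1
```

Emit:
play_rows --steps '[{"delta_pos": [0, 0, -1], "yaw": 0, "jaw": 0}, {"delta_pos": [0, 0, -4], "yaw": 0, "jaw": 0}, {"delta_pos": [0, 0, -8], "yaw": 0, "jaw": 0}, {"delta_pos": [0, 0, -12], "yaw": 0, "jaw": 0}, {"delta_pos": [0, 0, -15], "yaw": 0, "jaw": 0}, {"delta_pos": [0, 0, -17], "yaw": 0, "jaw": 0}, {"delta_pos": [0, 0, -17], "yaw": 0, "jaw": 0}, {"delta_pos": [0, 0, -17], "yaw": 0, "jaw": 0}]'

```text
clock: 23.9
eef_pos: [678.6, -103.2, 228.4]
tcp_rot: [-3.141, -0.0, 1.725]
contact_force: [-0.0, 1.1, -4.8]
opening: 0.405
grasp_force: 51.0
```

```bash
cat >> h.py <<'E'
def held():
    "knob disc of the held cup relative to the TCP"
    img,_=grab("wrist");m=(img[285:375,270:355].max(-1)<60).astype(np.uint8)
    n,l,st,ce=cv2.connectedComponentsWithStats(cv2.morphologyEx(m,cv2.MORPH_OPEN,np.ones((5,5))))
    k=1+np.argmax(st[1:,4]);u,v=ce[k]+[270,285];s=r.sense();print("disc-tcp",np.round(P("wrist",u,v,s["eef_pos"][2]+19.3)-s["eef_pos"],1))
E
python3 -c "
from h import *
held()
go(645.5,180.5,230,np.radians(99.8))"
```

```text
disc-tcp [ 0.5  1.7 19.3]
pos [ 678.1 -103.2  227.3] yaw 1.725 q6 -0.31 F [-0.4  1.1 -4.9] -> delta [28.53  1.13 -0.27] turn -0.017 t 23.9
```

Emit:
play_rows --steps '[{"delta_pos": [3, 0.1, 0], "yaw": 0, "jaw": 0}, {"delta_pos": [7, 0.2, 0], "yaw": 0, "jaw": 0}, {"delta_pos": [11, 0.4, 0], "yaw": -0.02, "jaw": 0}, {"delta_pos": [15, 0.5, 0], "yaw": -0.02, "jaw": 0}, {"delta_pos": [19, 0.7, 0], "yaw": -0.02, "jaw": 0}, {"delta_pos": [23, 0.9, 0], "yaw": -0.02, "jaw": 0}, {"delta_pos": [26.5, 1, 0], "yaw": -0.02, "jaw": 0}, {"delta_pos": [28.6, 1.1, 0], "yaw": -0.02, "jaw": 0}]'

```text
clock: 24.75
eef_pos: [644.3, 183.5, 226.4]
tcp_rot: [-3.138, -0.0, 1.746]
contact_force: [0.2, -0.6, -4.3]
opening: 0.406
grasp_force: 51.2
```

Emit:
play_rows --steps '[{"delta_pos": [0, 0, 1], "yaw": 0, "jaw": 0}, {"delta_pos": [0, 0, 3], "yaw": 0, "jaw": 0}, {"delta_pos": [0, 0, 5], "yaw": 0, "jaw": 0}, {"delta_pos": [0, 0, 6.5], "yaw": 0, "jaw": 0}, {"delta_pos": [0, 0, 7.5], "yaw": 0, "jaw": 0}, {"delta_pos": [0, 0, 7.5], "yaw": 0, "jaw": 0}, {"delta_pos": [0, 0, 7.5], "yaw": 0, "jaw": 0}, {"delta_pos": [0, 0, 7.5], "yaw": 0, "jaw": 0}]'

```text
clock: 25.55
eef_pos: [646.8, 181.1, 154.8]
tcp_rot: [3.14, -0.0, 1.745]
contact_force: [0.2, 0.8, -5.1]
opening: 0.406
grasp_force: 51.1
```

```bash
python3 -c "
from h import *
grab('top');go(645.5,181,116.5,np.radians(99.8))"
```

```text
pos [646.8 181.1 154.9] yaw 1.745 q6 0.1 F [ 0.  -0.3 -4.3] -> delta [ 0.01 -0.13  3.84] turn 0.003 t 25.6
```

Emit:
play_rows --steps '[{"delta_pos": [0, -0.1, 1], "yaw": 0, "jaw": 0}, {"delta_pos": [0, -0.1, 2], "yaw": 0, "jaw": 0}, {"delta_pos": [0, -0.1, 2.8], "yaw": 0, "jaw": 0}, {"delta_pos": [0, -0.1, 3.2], "yaw": 0, "jaw": 0}, {"delta_pos": [0, -0.1, 3.5], "yaw": 0, "jaw": 0}, {"delta_pos": [0, -0.1, 3.7], "yaw": 0, "jaw": 0}, {"delta_pos": [0, -0.1, 3.8], "yaw": 0, "jaw": 0}, {"delta_pos": [0, -0.1, 3.8], "yaw": 0, "jaw": 0}]'

```text
clock: 26.4
eef_pos: [645.5, 181.2, 116.0]
tcp_rot: [3.141, -0.0, 1.745]
contact_force: [1.7, 2.2, -5.8]
opening: 0.405
grasp_force: 51.1
```

```bash
python3 -c "
from h import *
grab('top');go(645.5,181,105.4,np.radians(99.8))"
```

```text
pos [645.5 181.1 116. ] yaw 1.745 q6 0.1 F [ 1.3  3.2 -4.9] -> delta [-0.01  0.    1.06] turn 0.003 t 26.4
```

Emit:
play_rows --steps '[{"delta_pos": [0.05, 0, 0.15], "yaw": 0, "jaw": 0}, {"delta_pos": [0.05, 0, 0.25], "yaw": 0, "jaw": 0}, {"delta_pos": [0.05, 0, 0.35], "yaw": 0, "jaw": 0}, {"delta_pos": [0.05, 0, 0.45], "yaw": 0, "jaw": 0}, {"delta_pos": [0.05, 0, 0.55], "yaw": 0, "jaw": 0}, {"delta_pos": [0.05, 0, 0.65], "yaw": 0, "jaw": 0}, {"delta_pos": [0.05, 0, 0.75], "yaw": 0, "jaw": 0}, {"delta_pos": [0.05, 0, 0.8], "yaw": 0, "jaw": 0}]'

```text
clock: 27.25
eef_pos: [645.0, 181.4, 107.7]
tcp_rot: [-3.142, -0.0, 1.745]
contact_force: [0.7, 3.7, -2.5]
opening: 0.409
grasp_force: 51.4
```

Emit:
play_rows --steps '[{"delta_pos": [0.05, 0, 0.05], "yaw": 0, "jaw": 0}, {"delta_pos": [0.05, 0, 0.1], "yaw": 0, "jaw": 0}, {"delta_pos": [0.05, 0, 0.15], "yaw": 0, "jaw": 0}, {"delta_pos": [0.05, 0, 0.2], "yaw": 0, "jaw": 0}, {"delta_pos": [0.05, 0, 0.25], "yaw": 0, "jaw": 0}, {"delta_pos": [0.05, 0, 0.25], "yaw": 0, "jaw": 0}, {"delta_pos": [0.05, 0, 0.25], "yaw": 0, "jaw": 0}, {"delta_pos": [0.05, 0, 0.25], "yaw": 0, "jaw": 0}]'

```text
clock: 28.05
eef_pos: [644.9, 181.7, 105.6]
tcp_rot: [3.142, 0.0, 1.745]
contact_force: [-0.5, 1.1, 2.5]
opening: 0.408
grasp_force: 51.8
```

Emit:
play_rows --steps '[{"delta_pos": [0, 0, 0], "yaw": 0, "jaw": 45}, {"delta_pos": [0, 0, 0], "yaw": 0, "jaw": 55}, {"delta_pos": [0, 0, 0], "yaw": 0, "jaw": 75}, {"delta_pos": [0, 0, 0], "yaw": 0, "jaw": 75}, {"delta_pos": [0, 0, 0], "yaw": 0, "jaw": 75}, {"delta_pos": [0, 0, -1], "yaw": 0, "jaw": 75}, {"delta_pos": [0, 0, -4], "yaw": 0, "jaw": 75}, {"delta_pos": [0, 0, -8], "yaw": 0, "jaw": 90}]'

```text
clock: 28.85
eef_pos: [643.7, 181.4, 184.9]
tcp_rot: [-3.138, 0.0, 1.745]
contact_force: [0.9, 0.0, 1.2]
opening: 0.896
grasp_force: 0.0
```

```bash
python3 -c "
from h import *
go(677,-37,200,np.pi/2)"
```

```text
pos [643.7 181.4 184.9] yaw 1.745 q6 0.1 F [0.9 0.  1.2] -> delta [-22.09  -0.5   -1.51] turn 0.174 t 28.9
```

Seated at the expected height. Now the third cup.

Emit:
play_rows --steps '[{"delta_pos": [-2, 0, -1.5], "yaw": 0, "jaw": 100}, {"delta_pos": [-6, 0, -1.5], "yaw": 0.05, "jaw": 100}, {"delta_pos": [-10, -0.2, -1.5], "yaw": 0.1, "jaw": 100}, {"delta_pos": [-14, -0.3, -1.5], "yaw": 0.17, "jaw": 100}, {"delta_pos": [-18, -0.4, -1.5], "yaw": 0.17, "jaw": 100}, {"delta_pos": [-22, -0.5, -1.5], "yaw": 0.17, "jaw": 100}, {"delta_pos": [-22, -0.5, -1.5], "yaw": 0.17, "jaw": 100}, {"delta_pos": [-22, -0.5, -1.5], "yaw": 0.17, "jaw": 100}]'

```text
clock: 29.65
eef_pos: [677.9, -37.2, 200.4]
tcp_rot: [-3.141, -0.0, 1.573]
contact_force: [0.0, 0.6, 0.7]
opening: 0.998
grasp_force: 0.0
```

Run:
```python
from h import *
grab("wrist")
L=[l for l in vision.landmark_of("wrist","fresh_1") if l["conf"]>.25]
for l in L: print(round(l["conf"],2),np.round(l["uv"]).tolist(),np.round(P("wrist",*l["uv"],0),1).tolist())
q=min((P("wrist",*l["uv"],0) for l in L),key=lambda p:np.hypot(p[0]-677,p[1]+37))
x,y=knobfit(q[0],q[1],76,'k5.png',0,0);go(x,y,58)
```

```text
0.61 [306.0, 216.0] [673.1, -35.1, 0.0]
knob 675.8 -36.4 disc area mm2 355 [[75.41999816894531, 0.25999999046325684], [75.16999816894531, 0.3199999928474426], [74.41000366210938, 0.25999999046325684]]
pos [677.8 -34.9 200.3] yaw 1.576 q6 -0.06 F [ 0.5  1.3 -0.1] -> delta [-0.15 -0.2  14.23] turn 0 t 29.8
```

View pics/k5.png

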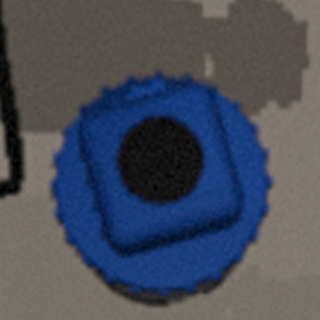

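Emit:
play_rows --steps '[{"delta_pos": [-0.1, -0.2, 2], "yaw": 0.13, "jaw": 100}, {"delta_pos": [-0.1, -0.2, 6], "yaw": 0.26, "jaw": 100}, {"delta_pos": [-0.1, -0.2, 10], "yaw": 0.26, "jaw": 100}, {"delta_pos": [-0.1, -0.2, 13], "yaw": 0.26, "jaw": 100}, {"delta_pos": [-0.1, -0.2, 14.2], "yaw": 0.26, "jaw": 100}, {"delta_pos": [-0.1, -0.2, 14.3], "yaw": 0.26, "jaw": 100}, {"delta_pos": [-0.1, -0.2, 14.3], "yaw": 0.26, "jaw": 60}, {"delta_pos": [-0.1, -0.2, 14.3], "yaw": 0.26, "jaw": 20}]'

```text
clock: 30.6
eef_pos: [677.5, -36.5, 59.3]
tcp_rot: [3.139, -0.001, 1.315]
contact_force: [-0.1, -0.5, 0.5]
opening: 0.69
grasp_force: 0.0
```

Emit:
play_rows --steps '[{"delta_pos": [0, 0, 0], "yaw": 0, "jaw": 0}, {"delta_pos": [0, 0, 0], "yaw": 0, "jaw": 0}, {"delta_pos": [0, 0, 0], "yaw": 0, "jaw": 0}, {"delta_pos": [0, 0, 0], "yaw": 0, "jaw": 0}, {"delta_pos": [0, 0, 0], "yaw": 0, "jaw": 0}, {"delta_pos": [0, 0, 0], "yaw": 0, "jaw": 0}, {"delta_pos": [0, 0, 0], "yaw": 0, "jaw": 0}, {"delta_pos": [0, 0, 0], "yaw": 0, "jaw": 0}]'

```text
clock: 31.4
eef_pos: [676.7, -36.8, 59.0]
tcp_rot: [3.14, -0.0, 1.315]
contact_force: [-1.7, 1.1, 7.1]
opening: 0.407
grasp_force: 49.3
```

Emit:
play_rows --steps '[{"delta_pos": [0, 0, -1], "yaw": 0, "jaw": 0}, {"delta_pos": [0, 0, -4], "yaw": 0, "jaw": 0}, {"delta_pos": [0, 0, -8], "yaw": 0, "jaw": 0}, {"delta_pos": [0, 0, -12], "yaw": -0.1, "jaw": 0}, {"delta_pos": [0, 0, -15], "yaw": -0.2, "jaw": 0}, {"delta_pos": [0, 0, -17], "yaw": -0.3, "jaw": 0}, {"delta_pos": [0, 0, -17], "yaw": -0.4, "jaw": 0}, {"delta_pos": [0, 0, -17], "yaw": -0.4, "jaw": 0}]'

```text
clock: 32.2
eef_pos: [676.2, -36.8, 228.7]
tcp_rot: [3.14, 0.0, 1.716]
contact_force: [-0.5, 0.5, -2.9]
opening: 0.408
grasp_force: 50.9
```

```bash
python3 -c "
from h import *
held()
go(556.5,127.5,230,np.radians(115))"
```

```text
disc-tcp [ 0.4  1.5 19.3]
pos [675.8 -36.8 227.8] yaw 1.713 q6 -0.2 F [-0.4  0.  -3.7] -> delta [17.95 -9.48 -0.22] turn -0.295 t 32.2
```

Emit:
play_rows --steps '[{"delta_pos": [3, -1.5, 0], "yaw": -0.05, "jaw": 0}, {"delta_pos": [6.5, -3.4, 0], "yaw": -0.15, "jaw": 0}, {"delta_pos": [10, -5.3, 0], "yaw": -0.25, "jaw": 0}, {"delta_pos": [13.5, -7.1, 0], "yaw": -0.29, "jaw": 0}, {"delta_pos": [17, -9, 0], "yaw": -0.29, "jaw": 0}, {"delta_pos": [18, -9.5, 0], "yaw": -0.29, "jaw": 0}, {"delta_pos": [18, -9.5, 2], "yaw": -0.29, "jaw": 0}, {"delta_pos": [18, -9.5, 4], "yaw": -0.29, "jaw": 0}]'

```text
clock: 33.05
eef_pos: [556.3, 128.1, 187.2]
tcp_rot: [3.141, 0.001, 2.003]
contact_force: [0.3, 0.3, -3.4]
opening: 0.407
grasp_force: 50.6
```

Emit:
play_rows --steps '[{"delta_pos": [0, 0, 2], "yaw": 0, "jaw": 0}, {"delta_pos": [0, 0, 3.2], "yaw": 0, "jaw": 0}, {"delta_pos": [0, 0, 3.2], "yaw": 0, "jaw": 0}, {"delta_pos": [0, 0, 3.2], "yaw": 0, "jaw": 0}, {"delta_pos": [0, 0, 3.2], "yaw": 0, "jaw": 0}, {"delta_pos": [0, 0, 3.2], "yaw": 0, "jaw": 0}, {"delta_pos": [0, 0, 3.2], "yaw": 0, "jaw": 0}, {"delta_pos": [0, 0, 3.2], "yaw": 0, "jaw": 0}]'

```text
clock: 33.85
eef_pos: [556.4, 127.8, 155.7]
tcp_rot: [3.141, 0.0, 2.005]
contact_force: [1.0, -0.4, -2.3]
opening: 0.408
grasp_force: 50.5
```

```bash
python3 -c "
from h import *
grab('top');go(556.6,127.4,115,np.radians(115))"
```

```text
pos [556.3 127.8 155.6] yaw 2.005 q6 -0.21 F [ 1.4 -0.  -3.1] -> delta [-0.05  0.01  4.06] turn -0.002 t 33.9
```

Emit:
play_rows --steps '[{"delta_pos": [0, 0, 1], "yaw": 0, "jaw": 0}, {"delta_pos": [0, 0, 2], "yaw": 0, "jaw": 0}, {"delta_pos": [0, 0, 2.8], "yaw": 0, "jaw": 0}, {"delta_pos": [0, 0, 3.3], "yaw": 0, "jaw": 0}, {"delta_pos": [0, 0, 3.6], "yaw": 0, "jaw": 0}, {"delta_pos": [0, 0, 3.8], "yaw": 0, "jaw": 0}, {"delta_pos": [0, 0, 4], "yaw": 0, "jaw": 0}, {"delta_pos": [0, 0, 4], "yaw": 0, "jaw": 0}]'

```text
clock: 34.7
eef_pos: [556.2, 127.8, 115.2]
tcp_rot: [-3.142, -0.0, 2.005]
contact_force: [-0.0, 0.8, -2.4]
opening: 0.408
grasp_force: 50.6
```

Emit:
play_rows --steps '[{"delta_pos": [0, 0, 0.15], "yaw": 0, "jaw": 0}, {"delta_pos": [0, 0, 0.25], "yaw": 0, "jaw": 0}, {"delta_pos": [0, 0, 0.35], "yaw": 0, "jaw": 0}, {"delta_pos": [0, 0, 0.4], "yaw": 0, "jaw": 0}, {"delta_pos": [0, 0, 0.45], "yaw": 0, "jaw": 0}, {"delta_pos": [0, 0, 0.5], "yaw": 0, "jaw": 0}, {"delta_pos": [0, 0, 0.5], "yaw": 0, "jaw": 0}, {"delta_pos": [0, 0, 0.5], "yaw": 0, "jaw": 0}]'

```text
clock: 35.5
eef_pos: [556.2, 127.8, 110.3]
tcp_rot: [-3.142, -0.0, 2.005]
contact_force: [-0.6, -0.6, -3.8]
opening: 0.408
grasp_force: 50.6
```

Emit:
play_rows --steps '[{"delta_pos": [0, 0, 0.15], "yaw": 0, "jaw": 0}, {"delta_pos": [0, 0, 0.3], "yaw": 0, "jaw": 0}, {"delta_pos": [0, 0, 0.4], "yaw": 0, "jaw": 0}, {"delta_pos": [0, 0, 0.5], "yaw": 0, "jaw": 0}, {"delta_pos": [0, 0, 0.6], "yaw": 0, "jaw": 0}, {"delta_pos": [0, 0, 0.65], "yaw": 0, "jaw": 0}, {"delta_pos": [0, 0, 0.65], "yaw": 0, "jaw": 0}, {"delta_pos": [0, 0, 0.65], "yaw": 0, "jaw": 0}]'

```text
clock: 36.3
eef_pos: [556.2, 127.7, 104.0]
tcp_rot: [3.142, 0.0, 2.005]
contact_force: [-1.6, -0.8, 2.6]
opening: 0.404
grasp_force: 51.2
```

Emit:
play_rows --steps '[{"delta_pos": [0, 0, 0], "yaw": 0, "jaw": 45}, {"delta_pos": [0, 0, 0], "yaw": 0, "jaw": 55}, {"delta_pos": [0, 0, 0], "yaw": 0, "jaw": 75}, {"delta_pos": [0, 0, 0], "yaw": 0, "jaw": 75}, {"delta_pos": [0, 0, 0], "yaw": 0, "jaw": 75}, {"delta_pos": [0, 0, -1], "yaw": 0, "jaw": 75}, {"delta_pos": [0, 0, -4], "yaw": 0, "jaw": 75}, {"delta_pos": [0, 0, -8], "yaw": 0, "jaw": 75}]'

```text
clock: 37.1
eef_pos: [555.0, 127.5, 183.7]
tcp_rot: [-3.138, -0.001, 2.005]
contact_force: [0.5, -0.4, 0.5]
opening: 0.751
grasp_force: 0.0
```

```bash
python3 -c "
from h import *
go(474.5,176,250,np.radians(90))"
```

```text
pos [555.  127.5 183.7] yaw 2.005 q6 -0.21 F [ 0.5 -0.4  0.5] -> delta [ 7.79 -5.26 -6.63] turn 0.434 t 37.1
```

Emit:
play_rows --steps '[{"delta_pos": [0, 0, -3], "yaw": 0, "jaw": 50}, {"delta_pos": [2, -1.3, -5], "yaw": 0.1, "jaw": 20}, {"delta_pos": [4, -2.7, -6.6], "yaw": 0.2, "jaw": 0}, {"delta_pos": [7.8, -5.3, -6.6], "yaw": 0.33, "jaw": 0}, {"delta_pos": [7.8, -5.3, -6.6], "yaw": 0.43, "jaw": 0}, {"delta_pos": [7.8, -5.3, -6.6], "yaw": 0.43, "jaw": 0}, {"delta_pos": [7.8, -5.3, -6.6], "yaw": 0.43, "jaw": 0}, {"delta_pos": [7.8, -5.3, -6.6], "yaw": 0.43, "jaw": 0}]'

```text
clock: 37.9
eef_pos: [476.0, 176.0, 250.0]
tcp_rot: [3.141, 0.0, 1.577]
contact_force: [0.1, 0.1, 1.3]
opening: -0.0
grasp_force: 0.0
```

Run:
```python
from h import *
c=vision.calibration("wrist");img,d=grab("wrist","w4.png");E=np.array(c["extrinsics"])
for n,x,y in(("A",555.5,231),("B",645.5,181),("C",556.5,127.5)):
    u,v=proj(np.array([x,y,121.]),c);u,v=int(round(float(u))),int(round(float(v)))
    z=np.median(d[v-4:v+5,u-4:u+5]);K=np.array(c["mtx"]);a,b=(u-K[0,2])/K[0,0],(v-K[1,2])/K[1,1];t=np.hypot(a,b);k=np.tan(t)/t
    print(n,u,v,np.round(E[:3,:3]@np.array([a*k*z,b*k*z,z])+E[:3,3],1))
for l in vision.landmark_of("wrist","start_top"): print("start",round(l["conf"],2),np.round(l["uv"]),np.round(P("wrist",*l["uv"],52),1).tolist())
hs=cv2.cvtColor(img,cv2.COLOR_RGB2HSV);m=((abs(hs[...,0].astype(int)-65)<15)&(hs[...,1]>120)&(hs[...,2]>60)).astype(np.uint8)
n,l,st,ce=cv2.connectedComponentsWithStats(m);k=1+np.argmax(st[1:,4]);v,u=np.nonzero(l==k)
z=d[v,u];a,b=(u-K[0,2])/K[0,0],(v-K[1,2])/K[1,1];t=np.hypot(a,b);kk=np.tan(t)/t
X=np.stack([a*kk*z,b*kk*z,z],-1)@E[:3,:3].T+E[:3,3];print("green",st[k][4],ce[k],np.median(X,0).round(1))
go(474.5,176,80,np.radians(90))
```

```text
A 418 163 [555.8 231.1 120.9]
B 514 230 [645.5 181.  120.8]
C 410 293 [556.7 127.5 121. ]
start 0.92 [308. 216.] [473.6, 176.2, 52.0]
start 0.19 [393. 204.] [553.0, 188.9, 52.0]
green 646 [308.08204334 216.74303406] [473.8 178.3  66. ]
pos [475.8 175.9 249.7] yaw 1.575 q6 0.35 F [ 0.5 -1.   0.1] -> delta [ 1.000e-02 -1.300e-01  1.697e+01] turn 0.005 t 38.0
```

View pics/w4.png

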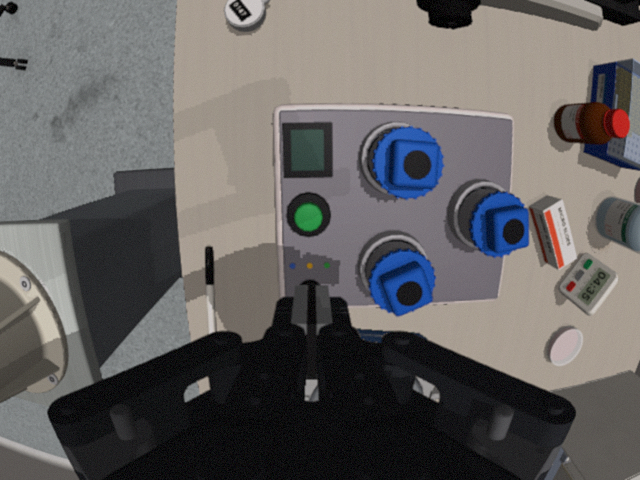

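Emit:
play_rows --steps '[{"delta_pos": [0.1, -0.2, 0], "yaw": -0.14, "jaw": 0}, {"delta_pos": [0.2, -0.2, 2], "yaw": -0.28, "jaw": 0}, {"delta_pos": [0.2, -0.2, 4], "yaw": -0.42, "jaw": 0}, {"delta_pos": [0.2, -0.2, 6], "yaw": -0.56, "jaw": 0}, {"delta_pos": [0.2, -0.2, 8], "yaw": -0.7, "jaw": 0}, {"delta_pos": [0.2, -0.2, 9], "yaw": -0.84, "jaw": 0}, {"delta_pos": [0.2, -0.2, 10], "yaw": -0.98, "jaw": 0}, {"delta_pos": [0.2, -0.2, 10], "yaw": -1.12, "jaw": 0}]'

```text
clock: 38.8
eef_pos: [472.8, 177.6, 148.1]
tcp_rot: [-3.14, -0.002, 2.701]
contact_force: [-0.7, -0.1, -0.2]
opening: 0.001
grasp_force: 0.0
```

Emit:
play_rows --steps '[{"delta_pos": [0, 0, 0], "yaw": -0.14, "jaw": 0}, {"delta_pos": [0, 0, 0], "yaw": -0.28, "jaw": 0}, {"delta_pos": [0, 0, 0], "yaw": -0.42, "jaw": 0}, {"delta_pos": [0, 0, 1], "yaw": -0.45, "jaw": 0}, {"delta_pos": [0, 0, 3], "yaw": -0.45, "jaw": 0}, {"delta_pos": [0, 0, 5], "yaw": -0.45, "jaw": 0}, {"delta_pos": [0, 0, 6], "yaw": -0.45, "jaw": 0}, {"delta_pos": [0, 0, 6], "yaw": -0.45, "jaw": 0}]'

```text
clock: 39.6
eef_pos: [472.3, 177.7, 88.1]
tcp_rot: [-3.14, -0.003, -3.14]
contact_force: [-0.1, -0.6, -0.2]
opening: 0.001
grasp_force: 0.0
```

```bash
python3 -c "
from h import *
grab('top');go(474,177.5,66)"
```

```text
pos [473.  178.   89.1] yaw -3.14 q6 -1.22 F [ 0.7 -0.5  0.2] -> delta [-0.1  -0.05  2.31] turn 0 t 39.6
```

Emit:
play_rows --steps '[{"delta_pos": [-0.1, 0, 0.8], "yaw": 0, "jaw": 0}, {"delta_pos": [-0.1, 0, 1.5], "yaw": 0, "jaw": 0}, {"delta_pos": [-0.1, 0, 2], "yaw": 0, "jaw": 0}, {"delta_pos": [-0.1, 0, 2.3], "yaw": 0, "jaw": 0}, {"delta_pos": [-0.1, 0, 2.5], "yaw": 0, "jaw": 0}, {"delta_pos": [-0.1, 0, 2.7], "yaw": 0, "jaw": 0}, {"delta_pos": [-0.1, 0, 2.8], "yaw": 0, "jaw": 0}, {"delta_pos": [-0.1, 0, 2.8], "yaw": 0, "jaw": 0}]'

```text
clock: 40.45
eef_pos: [474.2, 178.2, 61.8]
tcp_rot: [-3.142, -0.0, -3.138]
contact_force: [-1.7, -1.3, 4.2]
opening: 0.002
grasp_force: 2.2
```

Emit:
play_rows --steps '[{"delta_pos": [0, 0, 0.05], "yaw": 0, "jaw": 0}, {"delta_pos": [0, 0, 0.1], "yaw": 0, "jaw": 0}, {"delta_pos": [0, 0, 0.15], "yaw": 0, "jaw": 0}, {"delta_pos": [0, 0, 0.2], "yaw": 0, "jaw": 0}, {"delta_pos": [0, 0, 0.25], "yaw": 0, "jaw": 0}, {"delta_pos": [0, 0, 0.25], "yaw": 0, "jaw": 0}, {"delta_pos": [0, 0, 0.25], "yaw": 0, "jaw": 0}, {"delta_pos": [0, 0, 0.25], "yaw": 0, "jaw": 0}]'

```text
clock: 41.25
eef_pos: [474.3, 178.2, 60.7]
tcp_rot: [3.142, 0.0, -3.138]
contact_force: [-7.6, -2.8, 24.1]
opening: 0.001
grasp_force: 12.4
```

Emit:
play_rows --steps '[{"delta_pos": [0, 0, -0.5], "yaw": 0, "jaw": 0}, {"delta_pos": [0, 0, -1.5], "yaw": 0, "jaw": 0}, {"delta_pos": [0, 0, -4], "yaw": 0, "jaw": 0}, {"delta_pos": [0, 0, -8], "yaw": 0, "jaw": 0}, {"delta_pos": [0, 0, -12], "yaw": 0, "jaw": 0}, {"delta_pos": [4, 0, -16], "yaw": 0, "jaw": 0}, {"delta_pos": [8, 0, -20], "yaw": 0, "jaw": 0}, {"delta_pos": [10, 0, -20], "yaw": 0, "jaw": 0}]'

```text
clock: 42.05
eef_pos: [374.6, 178.5, 262.9]
tcp_rot: [3.139, 0.005, -3.139]
contact_force: [0.9, 0.2, -0.0]
opening: 0.005
grasp_force: 0.0
```

Run:
```python
from h import *
p,d=grab("top","top3.png");c=vision.calibration("top");K=np.array(c["mtx"]);E=np.array(c["extrinsics"])
for t,z in(("fresh_1",45),("done_1",70)):
    for l in vision.landmark_of("top",t):
        if l["conf"]>.25: print(t,round(l["conf"],2),np.round(P("top",*l["uv"],z)))
q=(np.array([440,-360.,146])-E[:3,3])@E[:3,:3];u,v=(int(round(K[i,i]*q[i]/q[2]+K[i,2])) for i in(0,1));z=np.median(d[v-1:v+2,u-1:u+2])
print("rail cup top z",(E[:3,:3]@np.array([(u-K[0,2])/K[0,0]*z,(v-K[1,2])/K[1,1]*z,z])+E[:3,3]).round(1))
cv2.imwrite('pics/top3c.png',cv2.resize(cv2.cvtColor(p,cv2.COLOR_RGB2BGR)[110:350,130:530],None,fx=2,fy=2,interpolation=cv2.INTER_CUBIC))
print(r.sense()["eef_pos"],r.sense()["clock"])
```

```text
fresh_1 0.65 [553. 231.  45.]
fresh_1 0.57 [635. 187.  45.]
fresh_1 0.55 [561. 126.  45.]
fresh_1 0.44 [471. 178.  45.]
done_1 0.8 [ 434. -356.   70.]
rail cup top z [ 440.8 -359.4  146.8]
[373.92704679 178.17880028 260.54311753] 42.2
```

View pics/top3c.png

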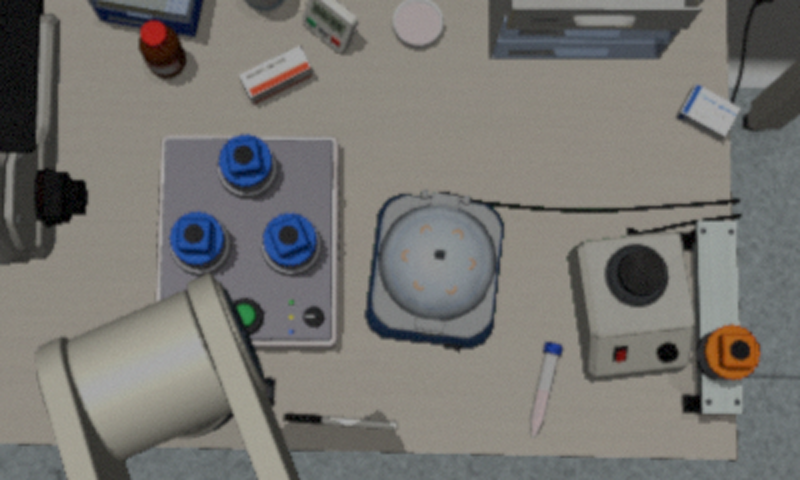

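The picture shows all three blue cups seated, at (245,165), (197,240) and (290,242). The orange cup stands on the rail at (731,352), the button is out, and the bystanders I can see haven't moved. Handing in.

```bash
python3 -c "
from rig import r
print(r.sign_off())"
```

```text
the job is handed in; nothing more can be done
None
```

The job is handed in at about 42 s: the one finished cup stands on the rail, all three fresh cups are fully down in the wells, and the start button was pressed to its stop and let go; the judge's result was not shown.

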